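# Make up the sewing job trays from the flow rack and the tilting bin

### The arm

A 6-joint arm with a two-finger parallel gripper is mounted at the origin on the work surface. World frame = base frame: x ahead of the robot, y to its left, z up, the work surface at z = 0. Lengths are in m, angles in degrees, forces in N, time in s.
With the tool pointing down it reaches from about 0.35 to 0.975 m from the base axis. Payload 7.1 kg.
Tool frame: the origin (TCP) lies between the finger pads; the fingertips stand 11 mm ahead of it and the grasp point (between the pads) lies 8 mm behind it; z points along the fingers, y is the line along which they close (so a half turn about z gives the same grasp; the last joint's range is limited). The gripper opens to 88 mm and grips with 3 to 60 N. Pads are 20 mm wide; open, the fingers measure 115 mm over their backs; the gripper's body (75 mm by 178 mm) begins 61 mm behind the grasp point.
Start: joints at [71.391, 24.242, 93.386, -0, 62.372, -1.089], TCP at [0.188, 0.596, 0.21] pointing down, gripper open.
Joint ranges: [-172.04, 172.04], [-51.8, 120.97], [4.93, 147.93], [-75.15, 255.16], [6.16, 154.13], [-145.62, 145.62]. Speed limits (degrees/s): [136.94, 136.94, 172.46, 180, 180, 180].

### API

Orientations are given as a 3x3 rotation matrix whose columns are the frame's x, y, z axes.
In Python, from rig import bot gives the robot as it stands. The module is installed in compiled form; this text tells all that it offers.
- The arm moves only by the tool carry_out, never from a script. Its argument "series" is a list of rows, each a list of 7 numbers: the shift along the world's x, y, z as a fraction of full scale, then the turn, a rotation vector about the world's x, y, z as a fraction of full scale, then the opening, from -1 (shut) to 1 (fully open). A call has exactly 5 rows; each row shifts and turns the commanded pose from where the row before left it; what a row does not reach is not made up. Full scale, the value 1, is 25 mm for a shift and pi/4 rad for a turn. A row lasts 1/8 s, in which the tool goes at most 62.5 mm and 10.7 degrees, less where a joint would pass 70% of its speed; a pose out of reach is approached as far as the arm can. A call with a number of a shift or a turn outside -1 to 1 is refused whole. A call with a gripper value outside its range is refused whole. The fingers move at their own pace and stop on an object; "grip_force" is the grip in N (left out, the last holds). Time passes only in rows, so rows that do not move let the fingers close, or fill a call up. It gives the time, the measured TCP pose, the force, the opening and the grip force at its end, in the units of the state.
- bot.read_state(): the state, without advancing time (a new reading comes with each control period).
- bot.get_image(name): name is "scene" or "top" or "wrist"; returns (picture, depth): 400x640x3 uint8, red, green, blue; 400x640 float32, m along the optical axis (not along the pixel's ray), 0 where there is no reading.
- bot.camera_info(name): a dict with "camera_matrix" (3x3 intrinsics, pixels), "origin" and "rotation" of the camera in the world. Camera axes: x right, y up, looking along -z (the intrinsics and any distortion apply to the point x, -y, -z); pixel columns grow to the right and rows downward; lengths in m; the calibration is good to about 2 mm. A picture is of the moment at which its call begins: read the wrist's pose just before it. camera_info takes no time and is no camera call; for the wrist camera it gives the pose at the moment of the call.
- bot.job_done(): hands the job in; it is judged then, once.
The state is a dict: "time_s": time; "qpos": joint angles; "dq": joint speeds; "tau": joint torques, N m; "eef_pos": TCP position; "orientation": TCP orientation; "ft_force": force on the tool from outside, world axes, zero at the start; "ft_torque": the same for the moment, N m; "opening": finger opening in m; "finger_force": force on a finger pad.
Only numpy, scipy, OpenCV 4.12 (cv2) and the standard library are available. Lean on these libraries where they do the work, as an engineer would, in place of code of your own. Each camera call takes 0.05 s, during which the arm holds its last target. There are 200 camera calls.

### The job

Make up every job tray on the bench: each gets exactly one carton of thread and one brass trigger hook, both lying on the tray's floor. Take the cartons one after another from the front end of the flow-rack lane, letting the next roll down to the stop; tip the hardware bin forward on its pivot to reach the hooks at its back, and push it fully shut again when you have them. Leave spare cartons in the lane and spare hooks in the bin, and do not knock over the jars.

Things in the scene. Friction and masses are not known exactly. Their poses are not given: they have to be found in the camera images.
- rack: Fixed two-lane gravity flow rack, left on the bench, its lanes sloping down to the robot. Origin on the bench below the stop, on the centre line of the carton lane; x level, back along the lane, y across it to the left, z up. The second lane, 125 mm to the left (+y), holds three fixed tins 42 mm tall and is not used.
- lane_stop (a point): Middle of the stop plate's inner face, at roller-top height (75 mm above the bench), on the carton lane's centre line; axes as rack. The lane's free-turning rollers rise backwards at 0.14 rad for 310 mm. Its side guides (77 mm apart outside) stand 12 mm above the roller tops, the stop plate 20 mm.
- bin_case: Fixed grey case of the tilting bin, 190 mm deep, 266 wide, on the right, open to the front. Origin on the bench below the pivot line, midway; x into the case (away from its front), y left, z up. A roof shelf (underside 160 mm, top 168 mm up, jars on it 67 mm tall) covers only x = 100 to 180 mm; sides are 168 mm tall there and 50 mm tall in front of it.
- bin_pivot (a point): Midpoint of the bin's pivot line, 20 mm above the bench at the front foot of the bin; axes turn with the bin (shut: parallel to bin_case). In this frame: bin floor at z = 6 mm, inside width 220 mm, front panel's inner face at x = 0, a divider 25 mm high at x = 48 to 52 mm, back wall 35 mm high at x = 158 mm, side walls 35 mm high (sloping up to the front panel).
- bin_edge (a point): Middle of the top edge of the bin's front panel, 110 mm above the pivot when shut; axes as bin_pivot. The panel is 6 mm thick (inner face 3 mm behind this point), 10 mm at its rolled edge, and 228 mm wide; it can be hooked from behind or pinched. From the panel back to the roof shelf the bin is open from above.
- bin (a joint): Angle of the tilting bin in rad: 0 fully shut, 0.7 fully tipped forward (top edge towards the robot) on its stop. Stiff pivot (0.8 N m friction): it stays where it is left; 4 to 15 N at the top edge moves it. The hooks lie on its floor behind the divider and may slide forward against it when tipped. The front pocket holds only small fixed rivets.
- hook1: Brass trigger hook, 94 mm long, 14 mm thick, 60 g, lying flat in the back of the bin. Origin at its centre, x along its length, z across its thickness. The middle 44 mm is a bar 20 mm wide, to be gripped across y; the eye (-x end, 32 mm wide) and the hook (+x end, 28 mm wide) are 12 mm thick. All three hooks are alike.
- hook2: Brass trigger hook, 94 mm long, 14 mm thick, 60 g, lying flat in the back of the bin. Origin at its centre, x along its length, z across its thickness. The middle 44 mm is a bar 20 mm wide, to be gripped across y; the eye (-x end, 32 mm wide) and the hook (+x end, 28 mm wide) are 12 mm thick. All three hooks are alike.
- hook3: Brass trigger hook, 94 mm long, 14 mm thick, 60 g, lying flat in the back of the bin. Origin at its centre, x along its length, z across its thickness. The middle 44 mm is a bar 20 mm wide, to be gripped across y; the eye (-x end, 32 mm wide) and the hook (+x end, 28 mm wide) are 12 mm thick. All three hooks are alike.
- carton1: Plain cardboard carton of thread, about 200 g, 64 mm (x) by 60 mm (y) by 56 mm (z). Origin at its centre. At the start it is number 1 from the front in the lane, x along the lane, resting against the one before it (the first against the stop); all four are alike and roll forward by themselves when the front one is lifted out.
- carton2: Plain cardboard carton of thread, about 200 g, 64 mm (x) by 60 mm (y) by 56 mm (z). Origin at its centre. At the start it is number 2 from the front in the lane, x along the lane, resting against the one before it (the first against the stop); all four are alike and roll forward by themselves when the front one is lifted out.
- carton3: Plain cardboard carton of thread, about 200 g, 64 mm (x) by 60 mm (y) by 56 mm (z). Origin at its centre. At the start it is number 3 from the front in the lane, x along the lane, resting against the one before it (the first against the stop); all four are alike and roll forward by themselves when the front one is lifted out.
- carton4: Plain cardboard carton of thread, about 200 g, 64 mm (x) by 60 mm (y) by 56 mm (z). Origin at its centre. At the start it is number 4 from the front in the lane, x along the lane, resting against the one before it (the first against the stop); all four are alike and roll forward by themselves when the front one is lifted out.
- tray1: Loose open plywood job tray, 120 mm (x) by 200 mm (y), 25 mm high, walls and floor 5 mm thick, 450 g, empty at the start, on the bench in front of the robot. Origin at the centre of its underside, z up. Two or three trays are there; an absent one has no pose.
- tray2: Loose open plywood job tray, 120 mm (x) by 200 mm (y), 25 mm high, walls and floor 5 mm thick, 450 g, empty at the start, on the bench in front of the robot. Origin at the centre of its underside, z up. Two or three trays are there; an absent one has no pose.
- tray3: Loose open plywood job tray, 120 mm (x) by 200 mm (y), 25 mm high, walls and floor 5 mm thick, 450 g, empty at the start, on the bench in front of the robot. Origin at the centre of its underside, z up. Two or three trays are there; an absent one has no pose.
- dye_jar: Bystander: amber jar with a blue lid, 62 mm diameter, 75 mm tall, standing between the trays and the rack; origin at the centre of its underside.
- glue_jar: Bystander: clear jar with a white lid, 66 mm diameter, 80 mm tall, beyond the trays; origin at the centre of its underside.
Not all that is in view belongs to the job. Leave any purple look-alike of the hook2 alone.

How it is judged:
By the outcome, as a careful person would: the job done as asked, in the order asked, and still so for the second after the job is handed in, with the robot touching nothing.
Of tray1, tray2, tray3 only 2 to 3 are there at a start; the rules pass over those that are not, and their reading is None.
At some moment in a run one of tray1, tray2, tray3 may be knocked a few centimetres aside while the robot is not near it.
Once in a run the grip may slacken for a moment while it holds something.
It also fails if it takes over 210 s, if anything falls off the work surface, if the arm or the gripper's body presses on something with over 40 N, if the wrist force passes 120 N, or if a joint passes its speed limit or range.

## Working session

There is one attempt and no reset: what is moved stays moved. The work goes in short steps, Python scripts to look and compute and a tool call to move; the robot and the scene stay as the last step left them, time stands still between calls to the robot, and variables do not carry over. Pictures are saved under pics/ and viewed, at most 14 in all, crops included, and the job is handed in when it is done.

Besides the shell and the picture viewer there is one more tool, called after ">>>" as name([rows], argument=value, ...), one row to a line, values as JSON. carry_out: Moves the arm, as the interface text tells. Shift numbers are shares of 25 mm and turn numbers shares of pi/4 rad, none past 1 either way. Its arguments: {"type":"object","properties":{"series":{"type":"array"},"grip_force":{"type":"number"}},"required":["series"]}

```bash
mkdir -p pics; cat > h.py <<'E'
import numpy as np, cv2
from rig import bot
def shot(n,name=None):
    ci=bot.camera_info(n); p,d=bot.get_image(n)
    if name: cv2.imwrite('pics/'+name,cv2.cvtColor(p,cv2.COLOR_RGB2BGR))
    return p,d,ci
def cloud(d,ci):
    K=np.array(ci['camera_matrix']);R=np.array(ci['rotation']);o=np.array(ci['origin'])
    v,u=np.mgrid[:d.shape[0],:d.shape[1]]
    P=np.stack([(u-K[0,2])/K[0,0]*d,-(v-K[1,2])/K[1,1]*d,-d],-1)@R.T+o
    P[d==0]=np.nan
    return P
def st():
    s=bot.read_state(); print(s['time_s'],np.round(s['eef_pos'],4),np.round(s['orientation'],3).tolist(),'F',np.round(s['ft_force'],1),'op',s['opening'],s['finger_force'],np.round(s['qpos'],1))
E
python3 - <<'E'
from h import *
st()
for n in ('top','scene','wrist'):
    p,d,ci=shot(n,n+'0.png'); np.savez(n+'0.npz',p=p,d=d)
    print(n,{k:np.round(v,3).tolist() if not isinstance(v,str) else v for k,v in ci.items()}, (d==0).mean())
E
```

```text
0.0 [0.1879 0.5954 0.2088] [[-0.954, 0.301, -0.0], [0.301, 0.954, -0.001], [-0.0, -0.002, -1.0]] F [ 0.4 -0.2 -0.3] op 0.08794672723404191 0.0 [71.4 24.3 93.4 -0.  62.4 -1.1]
top {'camera_matrix': [[474.613, 0.0, 315.659], [0.0, 474.613, 204.821], [0.0, 0.0, 1.0]], 'origin': [0.49, -0.029, 1.208], 'rotation': [[-0.021, 0.997, -0.074], [-0.999, -0.019, 0.032], [0.03, 0.074, 0.997]]} 0.00422265625
scene {'camera_matrix': [[449.776, 0.0, 318.615], [0.0, 449.776, 196.033], [0.0, 0.0, 1.0]], 'origin': [1.245, 0.552, 0.83], 'rotation': [[-0.675, -0.46, 0.576], [0.737, -0.437, 0.516], [0.014, 0.773, 0.634]]} 0.003921875
wrist {'camera_matrix': [[286.915, 0.0, 318.174], [0.0, 286.915, 201.433], [0.0, 0.0, 1.0]], 'origin': [0.119, 0.618, 0.384], 'rotation': [[0.3, -0.918, -0.258], [0.954, 0.289, 0.082], [-0.0, -0.271, 0.963]]} 0.0039765625
```

View pics/top0.png

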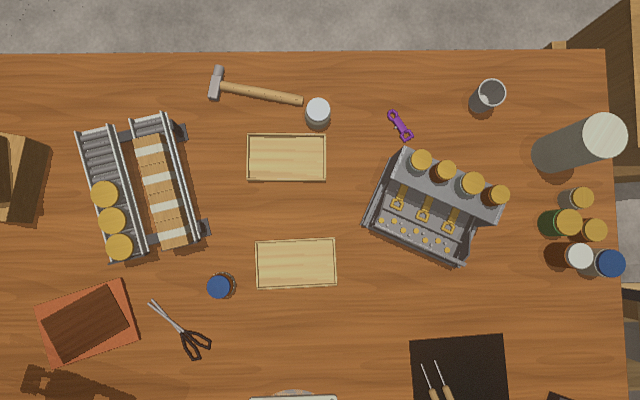

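View pics/scene0.png

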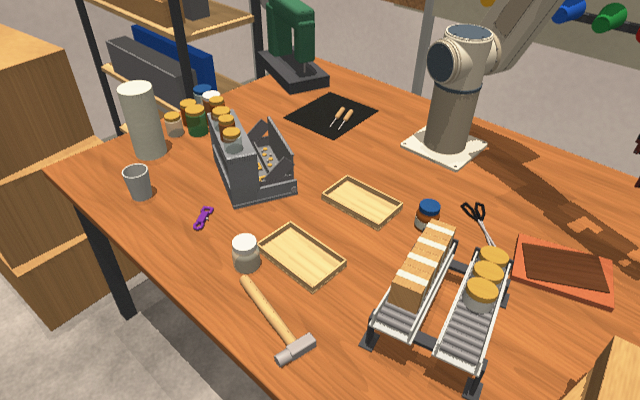

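```bash
cat > m.py <<'E'
from h import *
z=np.load('top0.npz');p,d=z['p'],z['d'];ci=bot.camera_info('top');P=cloud(d,ci)
H=P[...,2]
def rect(mask,lab):
    n,l,s,c=cv2.connectedComponentsWithStats(mask.astype(np.uint8))
    for i in range(1,n):
        if s[i,4]>40:
            q=P[l==i]; r=cv2.minAreaRect(q[:,:2].astype(np.float32))
            print(lab,s[i,:5],'c',np.round(r[0],4),'sz',np.round(r[1],4),'ang',round(r[2],2),'z',np.round(np.nanpercentile(q[:,2],[5,50,95]),4))
print('table',np.nanmedian(H[300:390,240:380]))
hsv=cv2.cvtColor(p,cv2.COLOR_RGB2HSV)
roi=np.zeros(H.shape,bool);roi[130:295,240:345]=1
rect(roi&(H>0.003)&(H<0.035),'tray')
roi[:]=0;roi[90:130,300:340]=1;rect(roi&(H>0.07),'glue')
roi[:]=0;roi[270:302,200:240]=1;rect(roi&(H>0.065),'dye')
# cartons
roi[:]=0;roi[125:255,125:205]=1
m=roi&(hsv[...,0]>8)&(hsv[...,0]<30)&(H>0.1)
rect(m,'carton')
q=P[m];q=q[np.isfinite(q).all(1)]
A=np.c_[q[:,:2],np.ones(len(q))];co,*_=np.linalg.lstsq(A,q[:,2],rcond=None)
r=q[:,2]-A@co;k=abs(r)<.004;co,*_=np.linalg.lstsq(A[k],q[k,2],rcond=None);print('plane',co,'up yaw',np.degrees(np.arctan2(co[1],co[0])),'slope',np.hypot(*co[:2]))
k2=hsv[...,:]
# bin roof
roi[:]=0;roi[140:270,355:515]=1
rect(roi&(H>0.155)&(H<0.18),'roof'); rect(roi&(H>0.215),'jars')
rect(roi&(H>0.118)&(H<0.15),'panel?'); rect(roi&(H>.005)&(H<0.3),'all')
h=roi&(hsv[...,0]>18)&(hsv[...,0]<30)&(hsv[...,1]>120)&(H<0.1);rect(h,'hook')
E
python3 m.py; python3 - <<'E'
import cv2
a=cv2.imread('pics/top0.png')
b=cv2.resize(a[140:275,355:520],None,fx=3.0,fy=3.0,interpolation=cv2.INTER_CUBIC);c=cv2.resize(a[125:260,110:215],None,fx=2.8,fy=3,interpolation=cv2.INTER_CUBIC)
import numpy as np
cv2.imwrite('pics/c1.png',np.hstack([b,c]))
E
```

```text
table -0.0003802968340572699
tray [ 245  131   82   51 2993] c [0.7053 0.0067] sz [0.207  0.1286] ang 88.29 z [0.0033 0.0059 0.0254]
tray [ 254  236   84   54 3066] c [ 0.4351 -0.0128] sz [0.1292 0.2078] ang 0.6 z [0.0033 0.0059 0.0253]
glue [306  97  24  24 451] c [ 0.8072 -0.0747] sz [0.0566 0.0557] ang 65.35 z [0.0757 0.0794 0.0831]
dye [206 275  24  23 433] c [0.3871 0.1696] sz [0.0541 0.0515] ang 89.85 z [0.0709 0.0747 0.0782]
carton [ 132  125   59  125 3820] c [0.6267 0.2898] sz [0.2989 0.0678] ang 13.17 z [0.1108 0.1447 0.1637]
carton [165 125   8  27  46] c [0.7346 0.2733] sz [0.0657 0.0022] ang 14.14 z [0.1008 0.1077 0.1188]
carton [125 210   4  18  51] c [0.5486 0.3702] sz [0.0391 0.0079] ang 1.45 z [0.1015 0.111  0.125 ]
carton [125 233  10  22 178] c [0.4918 0.3624] sz [0.0493 0.0187] ang 5.86 z [0.103  0.1188 0.1238]
plane [ 0.08332569 -0.01396607  0.09584736] up yaw -9.514801909582268 slope 0.08448799663630682
roof [ 389  145  117   81 2456] c [ 0.6065 -0.3615] sz [0.2614 0.0817] ang 64.36 z [0.1637 0.1674 0.1719]
jars [410 149  22  21 367] c [ 0.6558 -0.2845] sz [0.04
[... 264 characters left out ...]
 21 357] c [ 0.5789 -0.4461] sz [0.0405 0.0419] ang 48.62 z [0.2175 0.229  0.232 ]
panel? [386 147  16  34  63] c [ 0.6621 -0.244 ] sz [0.0063 0.0802] ang 68.91 z [0.1209 0.1349 0.1487]
panel? [374 222  93  45 446] c [ 0.4757 -0.2995] sz [0.2287 0.0104] ang 64.47 z [0.1256 0.1292 0.1324]
all [  360   145   150   123 10735] c [ 0.585  -0.3488] sz [0.2662 0.2531] ang 65.28 z [0.0213 0.0826 0.2284]
hook [390 184  18  27 194] c [ 0.5931 -0.2763] sz [0.0311 0.0629] ang 65.26 z [0.0333 0.0385 0.0427]
hook [416 195  18  27 193] c [ 0.5634 -0.3396] sz [0.0315 0.0623] ang 65.5 z [0.0328 0.0379 0.0424]
hook [441 207  19  27 199] c [ 0.5337 -0.3999] sz [0.0322 0.0651] ang 72.35 z [0.0324 0.0379 0.043 ]
```

View pics/c1.png

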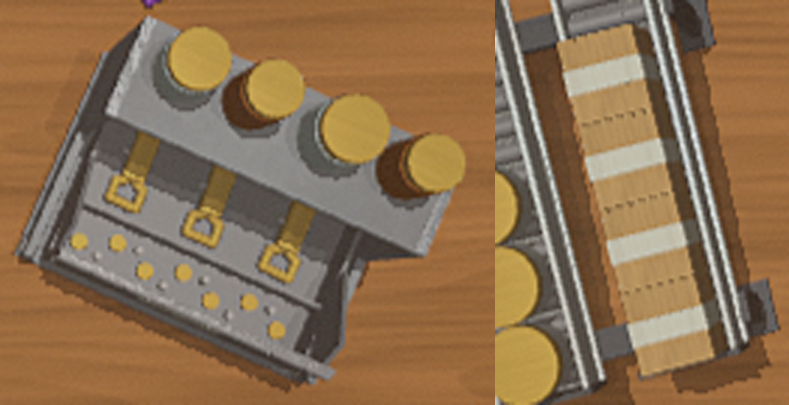

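```bash
cat > m2.py <<'E'
from h import *
z=np.load('top0.npz');p,d=z['p'],z['d'];P=cloud(d,bot.camera_info('top'));H=P[...,2]
roi=np.zeros(H.shape,bool);roi[125:255,128:200]=1
q=P[roi&(H>0.115)&(H<.19)];q=q[(q[:,0]>.47)&(q[:,1]<.36)&(q[:,1]>.2)]
A=np.c_[q[:,:2],np.ones(len(q))];k=np.ones(len(q),bool)
for _ in range(15):
    co,*_=np.linalg.lstsq(A[k],q[k,2],rcond=None);r=q[:,2]-A@co;k=abs(r)<(.01 if _<6 else .004)
print(co,np.hypot(*co[:2]),np.degrees(np.arctan2(co[1],co[0])),k.sum(),len(q))
t=q[k];c,s,a=cv2.minAreaRect(t[:,:2].astype(np.float32));print(c,s,a)
y=np.radians(a if s[0]>s[1] else a-90); ux=np.array([np.cos(y),np.sin(y)]);
L=max(s);W=min(s);f=np.array(c)-ux*L/2;print('yaw',np.degrees(y),'front mid',f,'z',np.r_[f,1]@co)
# bin frame
e=np.array([.4757,-.2995]);b=np.radians(-25.55);bx=np.array([np.cos(b),np.sin(b)]);by=np.array([-bx[1],bx[0]])
hsv=cv2.cvtColor(p,cv2.COLOR_RGB2HSV);roi[:]=0;roi[140:270,355:515]=1
h=roi&(hsv[...,0]>18)&(hsv[...,0]<30)&(hsv[...,1]>120)&(H<0.1)
n,l,ss,_=cv2.connectedComponentsWithStats(h.astype(np.uint8))
for i in range(1,n):
    if ss[i,4]>100:
        w=P[l==i][:,:2]-e;X=w@bx-.003;Y=w@by;print('hook bin x',X.min(),X.max(),'y eye',Y[X<X.min()+.03].mean(),'y bar',Y[X>X.max()-.025].mean())
E
python3 m2.py
```

```text
Traceback (most recent call last):
  File "m2.py", line 7, in <module>
    co,*_=np.linalg.lstsq(A[k],q[k,2],rcond=None);r=q[:,2]-A@co;k=abs(r)<(.01 if _<6 else .004)
                                                                                 ^^^
TypeError: '<' not supported between instances of 'list' and 'int'
```

```bash
sed -i 's/for _ in range/for it in range/; s/if _<6/if it<6/' m2.py; python3 m2.py
```

```text
[0.1364567  0.03177466 0.05637462] 0.1401073209123497 13.108042180421934 3028 3706
(0.6051293611526489, 0.2826811671257019) (0.25375479459762573, 0.06216064468026161) 13.07767391204834
yaw 13.07767391204834 front mid [0.48154263 0.25397239] z 0.1301542225651442
hook bin x 0.06149212060912211 0.12447054860023543 y eye 0.07132981991644438 y bar 0.07194550254149097
hook bin x 0.062229516607636606 0.12447611098362107 y eye 0.0013704963770840982 y bar 0.003122179873435117
hook bin x 0.06140551258991063 0.12482517235399668 y eye -0.06861570641809561 y bar -0.0686024468052253
```

```bash
cat >> h.py <<'E'
from scipy.spatial.transform import Rotation as Ro
def frame(yaw,tilt=0):
    # tool y along horizontal direction yaw+90, tool z down, leaning outward(+x') by tilt rad
    c,s=np.cos(np.radians(yaw)),np.sin(np.radians(yaw)); X=np.array([c,s,0]);Y=np.array([-s,c,0]);Z=np.array([0,0,1.])
    z=np.sin(tilt)*X-np.cos(tilt)*Z
    return np.stack([np.cross(Y,z),Y,z],1)
def plan(pos,R,n=None,src=None):
    s=bot.read_state(); p0=np.array(s['eef_pos']);R0=np.array(s['orientation'])
    if src: p0,R0=src
    dp=(np.array(pos)-p0)/.025; w=Ro.from_matrix(R@R0.T).as_rotvec()/(np.pi/4)
    m=max(np.abs(dp).max(),np.linalg.norm(w)*45/10); n=n or int(5*np.ceil(m/5))
    print('rows',n,'per row',np.round(dp/n,2),np.round(w/n,3),'total',np.round(dp,2),np.round(w,3))
E
python3 - <<'E'
from h import *
R=frame(13.08,.14)
plan((.5028,.2589,.205),R,15)
plan((.5164,.2621,.106),R,5,((.5028,.2589,.205),R))
E
```

```text
rows 15 per row [ 0.84 -0.9  -0.01] [-0.    -0.012  0.045] total [ 12.59 -13.47  -0.16] [-0.005 -0.18   0.679]
rows 5 per row [ 0.11  0.03 -0.79] [0. 0. 0.] total [ 0.54  0.13 -3.96] [0. 0. 0.]
```

>>> carry_out([
  [0.84,-0.9,0,0,-0.012,0.045,1],
  [0.84,-0.9,0,0,-0.012,0.045,1],
  [0.84,-0.9,0,0,-0.012,0.045,1],
  [0.84,-0.9,0,0,-0.012,0.045,1],
  [0.84,-0.9,0,0,-0.012,0.045,1],
], grip_force=30)

```text
time_s: 0.78
eef_pos: [0.2936, 0.4826, 0.2094]
orientation: [[-0.991, 0.127, 0.047], [0.128, 0.992, 0.004], [-0.046, 0.01, -0.999]]
ft_force: [-0.3, 0.4, -0.1]
opening: 0.0877
finger_force: 0.0
```

>>> carry_out([
  [0.84,-0.9,0,0,-0.012,0.045,1],
  [0.84,-0.9,0,0,-0.012,0.045,1],
  [0.84,-0.9,0,0,-0.012,0.045,1],
  [0.84,-0.9,0,0,-0.012,0.045,1],
  [0.84,-0.9,0,0,-0.012,0.045,1],
])

```text
time_s: 1.4
eef_pos: [0.3986, 0.3701, 0.2094]
orientation: [[-0.995, -0.05, 0.092], [-0.048, 0.999, 0.016], [-0.093, 0.012, -0.996]]
ft_force: [0.4, -0.0, 0.9]
opening: 0.0878
finger_force: 0.0
```

>>> carry_out([
  [0.84,-0.9,0,0,-0.012,0.045,1],
  [0.84,-0.9,0,0,-0.012,0.045,1],
  [0.84,-0.9,0,0,-0.012,0.045,1],
  [0.84,-0.9,0,0,-0.012,0.045,1],
  [0.84,-0.9,0,0,-0.012,0.045,1],
])

```text
time_s: 2.02
eef_pos: [0.5036, 0.2576, 0.2094]
orientation: [[-0.965, -0.225, 0.134], [-0.222, 0.974, 0.036], [-0.139, 0.005, -0.99]]
ft_force: [0.2, 0.9, 0.2]
opening: 0.0877
finger_force: 0.0
```

>>> carry_out([
  [0,0,0,0,0,0,1],
  [0,0,0,0,0,0,1],
  [0,0,0,0,0,0,1],
  [0,0,0,0,0,0,1],
  [0,0,0,0,0,0,1],
])

```text
time_s: 2.65
eef_pos: [0.5029, 0.2589, 0.2096]
orientation: [[-0.965, -0.224, 0.134], [-0.221, 0.974, 0.037], [-0.139, 0.006, -0.99]]
ft_force: [-0.4, -0.1, -0.6]
opening: 0.0881
finger_force: 0.0
```

```bash
python3 - <<'E'
from h import *
st();R=frame(13.08,.14)
plan((.5028,.2589,.205),R,1)
plan((.5164,.2621,.106),R,5)
p,d,ci=shot('wrist','w1.png')
P=cloud(d,ci);H=P[...,2]
# carton front top: local frame check
ux=np.array([.974,.2263]);uy=np.array([-.2263,.974]);f=np.array([.4815,.2540])
X=(P[...,:2]-f)@ux;Y=(P[...,:2]-f)@uy;pl=.1302+.141*X
m=(abs(H-pl)<.004)&(X>-.02)&(X<.10)&(abs(Y)<.05)
print('x',np.percentile(X[m],[0,1,5]),'y',np.percentile(Y[m],[1,50,99]),'z off',np.median((H-pl)[m]))
E
```

```text
2.65 [0.5029 0.2589 0.2096] [[-0.965, -0.224, 0.134], [-0.221, 0.974, 0.037], [-0.139, 0.006, -0.99]] F [-0.4 -0.1 -0.6] op 0.08806796841639007 0.0 [ 27.   15.8 106.5  -2.1  49.8 -74.7]
rows 1 per row [-0.   -0.   -0.18] [-0.007 -0.002  0.003] total [-0.   -0.   -0.18] [-0.007 -0.002  0.003]
rows 5 per row [ 0.11  0.03 -0.83] [-0.001 -0.     0.001] total [ 0.54  0.13 -4.14] [-0.007 -0.002  0.003]
x [7.89157333e-05 9.22370629e-04 4.12053482e-03] y [-0.02834845  0.00129627  0.03060829] z off 0.0005390663458245681
```

>>> carry_out([
  [0.11,0.03,-0.82,0,0,0,1],
  [0.11,0.03,-0.82,0,0,0,1],
  [0.11,0.03,-0.82,0,0,0,1],
  [0.11,0.03,-0.82,0,0,0,1],
  [0.11,0.03,-0.82,0,0,0,1],
])

```text
time_s: 3.32
eef_pos: [0.517, 0.2624, 0.1065]
orientation: [[-0.965, -0.224, 0.135], [-0.221, 0.975, 0.037], [-0.139, 0.006, -0.99]]
ft_force: [0.5, -0.5, -0.3]
opening: 0.0879
finger_force: 0.0
```

>>> carry_out([
  [0,0,0,0,0,0,1],
  [0,0,0,0,0,0,-1],
  [0,0,0,0,0,0,-1],
  [0,0,0,0,0,0,-1],
  [0,0,0,0,0,0,-1],
])

```text
time_s: 3.95
eef_pos: [0.5172, 0.2624, 0.1078]
orientation: [[-0.965, -0.224, 0.135], [-0.221, 0.975, 0.037], [-0.14, 0.006, -0.99]]
ft_force: [-1.4, -1.0, 4.3]
opening: 0.0597
finger_force: 30.0
```

>>> carry_out([
  [0,0,0,0,0,0,-1],
  [0,0,0,0,0,0,-1],
  [0,0,0,0,0,0,-1],
  [0,0,0,0,0,0,-1],
  [0,0,0,0,0,0,-1],
])

```text
time_s: 4.58
eef_pos: [0.5172, 0.2625, 0.1078]
orientation: [[-0.965, -0.224, 0.135], [-0.221, 0.975, 0.037], [-0.14, 0.006, -0.99]]
ft_force: [-2.6, 0.3, 5.4]
opening: 0.0598
finger_force: 30.0
```

>>> carry_out([
  [-0.04,-0.01,0.3,0,0,0,-1],
  [-0.04,-0.01,0.3,0,0,0,-1],
  [-0.08,-0.02,0.6,0,0,0,-1],
  [-0.08,-0.02,0.6,0,0,0,-1],
  [-0.08,-0.02,0.6,0,0,0,-1],
])

```text
time_s: 5.2
eef_pos: [0.5082, 0.26, 0.1681]
orientation: [[-0.965, -0.224, 0.134], [-0.221, 0.975, 0.036], [-0.138, 0.005, -0.99]]
ft_force: [0.1, -0.9, -2.2]
opening: 0.0595
finger_force: 30.0
```

>>> carry_out([
  [-0.08,-0.02,0.6,0,0,0,-1],
  [-0.08,-0.02,0.6,0,0,0,-1],
  [-0.08,-0.02,0.6,0,0,0,-1],
  [0,0,0,0,0,0,-1],
  [0,0,0,0,0,0,-1],
])

```text
time_s: 5.82
eef_pos: [0.5027, 0.2586, 0.2118]
orientation: [[-0.965, -0.224, 0.134], [-0.221, 0.975, 0.036], [-0.139, 0.005, -0.99]]
ft_force: [-0.3, -0.0, -2.3]
opening: 0.0598
finger_force: 30.0
```

```bash
cat > tr.py <<'E'
from h import *
def trays(name=None):
    p,d,ci=shot('top',name);P=cloud(d,ci);H=P[...,2]
    roi=np.zeros(H.shape,bool);roi[120:330,225:365]=1
    hsv=cv2.cvtColor(p,cv2.COLOR_RGB2HSV)
    m=roi&(H>.018)&(H<.03)   # rims
    mm=cv2.morphologyEx(m.astype(np.uint8),cv2.MORPH_CLOSE,np.ones((5,5)))
    n,l,s,_=cv2.connectedComponentsWithStats(mm)
    for i in range(1,n):
        if s[i,4]>120:
            q=P[(l==i)&m][:,:2].astype(np.float32);c,sz,a=cv2.minAreaRect(q)
            if sz[0]>sz[1]: a-=90
            print('tray',np.round(c,4),np.round(sz,3),'yaw',round(a,2))
    return p,P
E
python3 - <<'E'
from tr import *
st();trays('t1.png')
plan((.436,.027,.16),frame(0.6),10)
E
```

```text
5.825 [0.5027 0.2586 0.2118] [[-0.965, -0.224, 0.134], [-0.221, 0.975, 0.036], [-0.139, 0.005, -0.99]] F [-0.3 -0.  -2.3] op 0.059760172389884764 29.997112154960632 [ 26.9  15.6 106.4  -2.1  50.1 -74.7]
tray [0.7022 0.0062] [0.199 0.12 ] yaw -0.94
tray [ 0.4353 -0.0136] [0.12 0.2 ] yaw 1.61
rows 10 per row [-0.27 -0.93 -0.21] [-0.003  0.017 -0.027] total [-2.66 -9.26 -2.06] [-0.028  0.175 -0.273]
```

View pics/t1.png

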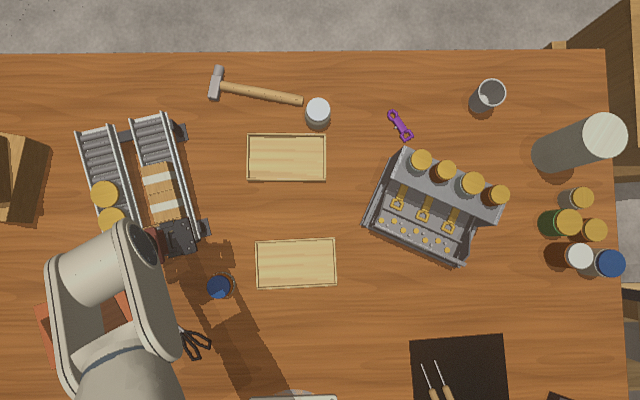

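>>> carry_out([
  [-0.28,-0.93,0,-0.003,0.017,-0.026,-1],
  [-0.28,-0.93,0,-0.003,0.017,-0.026,-1],
  [-0.28,-0.93,0,-0.003,0.017,-0.026,-1],
  [-0.28,-0.93,0,-0.003,0.017,-0.026,-1],
  [-0.28,-0.93,0,-0.003,0.017,-0.026,-1],
])

```text
time_s: 6.5
eef_pos: [0.4668, 0.1404, 0.2119]
orientation: [[-0.99, -0.12, 0.069], [-0.12, 0.993, 0.014], [-0.07, 0.005, -0.998]]
ft_force: [0.9, -0.1, -2.5]
opening: 0.0601
finger_force: 30.0
```

>>> carry_out([
  [-0.28,-0.93,-0.5,-0.003,0.017,-0.026,-1],
  [-0.28,-0.93,-0.5,-0.003,0.017,-0.026,-1],
  [-0.28,-0.93,-0.5,-0.003,0.017,-0.026,-1],
  [-0.28,-0.93,-0.5,-0.003,0.017,-0.026,-1],
  [-0.28,-0.93,-0.5,-0.003,0.017,-0.026,-1],
])

```text
time_s: 7.12
eef_pos: [0.4318, 0.0244, 0.1492]
orientation: [[-1.0, -0.018, 0.004], [-0.018, 1.0, -0.001], [-0.004, -0.001, -1.0]]
ft_force: [0.0, -0.5, -2.0]
opening: 0.0601
finger_force: 30.0
```

>>> carry_out([
  [0,0,-0.5,0,0,0,-1],
  [0,0,-0.5,0,0,0,-1],
  [0,0,-0.5,0,0,0,-1],
  [0,0,0,0,0,0,-1],
  [0,0,0,0,0,0,-1],
])

```text
time_s: 7.75
eef_pos: [0.4331, 0.0266, 0.1121]
orientation: [[-1.0, -0.022, 0.005], [-0.022, 1.0, -0.001], [-0.005, -0.001, -1.0]]
ft_force: [-0.8, 0.1, -2.7]
opening: 0.0601
finger_force: 30.0
```

```bash
python3 - <<'E'
from h import *
st()
plan((.4342,.0264,.0360),frame(1.6),5)
E
```

```text
7.75 [0.4331 0.0266 0.1121] [[-1.0, -0.022, 0.005], [-0.022, 1.0, -0.001], [-0.005, -0.001, -1.0]] F [-0.8  0.1 -2.7] op 0.0600932327502306 29.997196197509766 [ 2.00e+00  1.75e+01  1.21e+02 -1.00e-01  4.12e+01 -8.91e+01]
rows 5 per row [ 0.01 -0.   -0.61] [0.    0.001 0.002] total [ 0.04 -0.01 -3.05] [0.002 0.006 0.008]
```

>>> carry_out([
  [0.04,0,-0.7,0,0,0,-1],
  [0,0,-0.7,0,0,0,-1],
  [0,0,-0.7,0,0,0,-1],
  [0,0,-0.6,0,0,0,-1],
  [0,0,-0.3,0,0,0,-1],
])

```text
time_s: 8.38
eef_pos: [0.4339, 0.0263, 0.0365]
orientation: [[-1.0, -0.021, 0.004], [-0.021, 1.0, -0.001], [-0.004, -0.001, -1.0]]
ft_force: [-0.3, 0.5, -2.3]
opening: 0.0597
finger_force: 30.0
```

>>> carry_out([
  [0,0,-0.05,0,0,0,-1],
  [0,0,0,0,0,0,-1],
  [0,0,0,0,0,0,0.6],
  [0,0,0,0,0,0,0.6],
  [0,0,0,0,0,0,0.6],
])

```text
time_s: 9.0
eef_pos: [0.4342, 0.0263, 0.0361]
orientation: [[-1.0, -0.021, 0.005], [-0.021, 1.0, -0.001], [-0.005, -0.001, -1.0]]
ft_force: [0.4, 0.3, -0.7]
opening: 0.0701
finger_force: 0.0
```

>>> carry_out([
  [0,0,0.5,0,0,0,0.6],
  [0,0,1,0,0,0,0.6],
  [0,0,1,0,0,0,0.6],
  [0,0,1,0,0,0,1],
  [0,0,1,0,0,0,1],
])

```text
time_s: 9.62
eef_pos: [0.4338, 0.0262, 0.15]
orientation: [[-1.0, -0.021, 0.005], [-0.021, 1.0, -0.001], [-0.005, -0.001, -1.0]]
ft_force: [-0.3, -0.7, 0.7]
opening: 0.086
finger_force: 0.0
```

>>> carry_out([
  [0,0.3,1,0,0,0,1],
  [0,1,1,0,0,0,1],
  [0,1,0.5,0,0,0,1],
  [0,1,0,0,0,0,1],
  [0,1,0,0,0,0,1],
])

```text
time_s: 10.25
eef_pos: [0.4338, 0.1345, 0.212]
orientation: [[-1.0, -0.021, 0.006], [-0.021, 1.0, -0.001], [-0.006, -0.001, -1.0]]
ft_force: [-0.7, -0.5, -0.5]
opening: 0.0876
finger_force: 0.0
```

```bash
python3 - <<'E'
from tr import *
st();p,P=trays('t2.png');H=P[...,2]
roi=np.zeros(H.shape,bool);roi[225:300,240:300]=1
q=P[roi&(H>.05)&(H<.075)];print(len(q),cv2.minAreaRect(q[:,:2].astype(np.float32)),np.median(q[:,2]))
# lane front carton
f=np.array([.4815,.2540]);ux=np.array([.974,.2263]);uy=np.array([-.2263,.974])
X=(P[...,:2]-f)@ux;Y=(P[...,:2]-f)@uy;m=(abs(H-.1302-.141*X)<.004)&(abs(Y)<.04)&(X>-.03)&(X<.3)
print('lane X range',X[m].min(),X[m].max(),np.percentile(Y[m],[2,98]))
R=frame(13.08,.14);plan((.5028,.2589,.205),R,10)
E
```

```text
10.25 [0.4338 0.1345 0.212 ] [[-1.0, -0.021, 0.006], [-0.021, 1.0, -0.001], [-0.006, -0.001, -1.0]] F [-0.7 -0.5 -0.5] op 0.08758445907806489 0.0 [ 15.8   9.4 114.3  -0.2  56.  -75.3]
tray [0.7027 0.0065] [0.2  0.12] yaw -1.29
tray [ 0.4353 -0.0137] [0.12 0.2 ] yaw 1.66
681 ((0.4333029091358185, 0.026426758617162704), (0.06404494494199753, 0.06031544879078865), 0.943187415599823) 0.06071974639937561
lane X range 0.00010944650174066794 0.19012631071079722 [-0.02946569  0.02874636]
rows 10 per row [ 0.28  0.49 -0.03] [ 0.002 -0.017  0.026] total [ 2.75  4.9  -0.28] [ 0.021 -0.17   0.263]
```

>>> carry_out([
  [0.28,0.49,0,0.002,-0.017,0.026,1],
  [0.28,0.49,0,0.002,-0.017,0.026,1],
  [0.28,0.49,0,0.002,-0.017,0.026,1],
  [0.28,0.49,0,0.002,-0.017,0.026,1],
  [0.28,0.49,0,0.002,-0.017,0.026,1],
])

```text
time_s: 10.92
eef_pos: [0.4694, 0.1957, 0.2107]
orientation: [[-0.99, -0.124, 0.071], [-0.123, 0.992, 0.011], [-0.072, 0.002, -0.997]]
ft_force: [-0.2, 0.1, 0.5]
opening: 0.088
finger_force: 0.0
```

>>> carry_out([
  [0.28,0.49,0,0.002,-0.017,0.026,1],
  [0.28,0.49,0,0.002,-0.017,0.026,1],
  [0.28,0.49,0,0.002,-0.017,0.026,1],
  [0.28,0.49,0,0.002,-0.017,0.026,1],
  [0.28,0.49,0,0.002,-0.017,0.026,1],
])

```text
time_s: 11.55
eef_pos: [0.5043, 0.2571, 0.2108]
orientation: [[-0.965, -0.225, 0.136], [-0.223, 0.974, 0.029], [-0.139, -0.002, -0.99]]
ft_force: [0.5, 0.2, 0.4]
opening: 0.0877
finger_force: 0.0
```

>>> carry_out([
  [0,0,0,0,0,0,1],
  [0,0,0,0,0,0,1],
  [0,0,0,0,0,0,1],
  [0,0,0,0,0,0,1],
  [0,0,0,0,0,0,1],
])

```text
time_s: 12.18
eef_pos: [0.5039, 0.2561, 0.2109]
orientation: [[-0.965, -0.223, 0.135], [-0.221, 0.975, 0.029], [-0.138, -0.002, -0.99]]
ft_force: [0.8, -0.1, -0.2]
opening: 0.0876
finger_force: 0.0
```

```bash
python3 - <<'E'
from h import *
st();R=frame(13.08,.14)
plan((.5164,.2621,.1065),R,5)
E
```

```text
12.175 [0.5039 0.2561 0.2109] [[-0.965, -0.223, 0.135], [-0.221, 0.975, 0.029], [-0.138, -0.002, -0.99]] F [ 0.8 -0.1 -0.2] op 0.08762395675858133 0.0 [ 26.9  15.8 106.4  -2.7  50.2 -74.4]
rows 5 per row [ 0.1   0.05 -0.84] [ 0.001 -0.     0.001] total [ 0.5   0.24 -4.18] [ 0.003 -0.001  0.004]
```

>>> carry_out([
  [0.1,0.05,-0.83,0,0,0,1],
  [0.1,0.05,-0.83,0,0,0,1],
  [0.1,0.05,-0.83,0,0,0,1],
  [0.1,0.05,-0.83,0,0,0,1],
  [0.1,0.05,-0.83,0,0,0,1],
])

```text
time_s: 12.8
eef_pos: [0.5166, 0.2625, 0.1065]
orientation: [[-0.965, -0.223, 0.135], [-0.221, 0.975, 0.029], [-0.138, -0.002, -0.99]]
ft_force: [0.1, 0.1, 0.4]
opening: 0.0878
finger_force: 0.0
```

>>> carry_out([
  [0,0,0,0,0,0,1],
  [0,0,0,0,0,0,-1],
  [0,0,0,0,0,0,-1],
  [0,0,0,0,0,0,-1],
  [0,0,0,0,0,0,-1],
])

```text
time_s: 13.42
eef_pos: [0.5167, 0.2627, 0.1078]
orientation: [[-0.965, -0.223, 0.136], [-0.221, 0.975, 0.029], [-0.139, -0.002, -0.99]]
ft_force: [-1.4, -1.2, 5.7]
opening: 0.0597
finger_force: 30.0
```

>>> carry_out([
  [0,0,0,0,0,0,-1],
  [0,0,0,0,0,0,-1],
  [-0.04,-0.01,0.3,0,0,0,-1],
  [-0.04,-0.01,0.3,0,0,0,-1],
  [-0.08,-0.02,0.6,0,0,0,-1],
])

```text
time_s: 14.05
eef_pos: [0.5116, 0.2611, 0.1372]
orientation: [[-0.966, -0.223, 0.133], [-0.221, 0.975, 0.028], [-0.136, -0.003, -0.991]]
ft_force: [0.2, -0.3, -1.7]
opening: 0.0598
finger_force: 30.0
```

>>> carry_out([
  [-0.08,-0.02,0.6,0,0,0,-1],
  [-0.08,-0.02,0.6,0,0,0,-1],
  [-0.08,-0.02,0.6,0,0,0,-1],
  [-0.08,-0.02,0.6,0,0,0,-1],
  [-0.08,-0.02,0.6,0,0,0,-1],
])

```text
time_s: 14.68
eef_pos: [0.5023, 0.259, 0.2132]
orientation: [[-0.965, -0.223, 0.135], [-0.221, 0.975, 0.029], [-0.138, -0.002, -0.99]]
ft_force: [0.4, 0.2, -2.0]
opening: 0.0597
finger_force: 30.0
```

```bash
python3 - <<'E'
from tr import *
st();trays()
plan((.7036,.0465,.16),frame(-1.3),10)
E
```

```text
14.675 [0.5023 0.259  0.2132] [[-0.965, -0.223, 0.135], [-0.221, 0.975, 0.029], [-0.138, -0.002, -0.99]] F [ 0.4  0.2 -2. ] op 0.05966743100022039 29.99723106622696 [ 27.3  15.6 106.3  -2.7  50.5 -74.1]
tray [0.7025 0.0063] [0.199 0.12 ] yaw -1.12
tray [ 0.4352 -0.0135] [0.12 0.2 ] yaw 1.66
rows 10 per row [ 0.8  -0.85 -0.22] [-0.002  0.018 -0.032] total [ 8.02 -8.52 -2.2 ] [-0.016  0.18  -0.315]
```

>>> carry_out([
  [0.8,-0.85,0,-0.002,0.018,-0.031,-1],
  [0.8,-0.85,0,-0.002,0.018,-0.031,-1],
  [0.8,-0.85,0,-0.002,0.018,-0.031,-1],
  [0.8,-0.85,0,-0.002,0.018,-0.031,-1],
  [0.8,-0.85,0,-0.002,0.018,-0.031,-1],
])

```text
time_s: 15.35
eef_pos: [0.603, 0.152, 0.2121]
orientation: [[-0.993, -0.102, 0.066], [-0.102, 0.995, 0.009], [-0.067, 0.002, -0.998]]
ft_force: [-0.6, -1.0, -1.7]
opening: 0.0595
finger_force: 30.0
```

>>> carry_out([
  [0.8,-0.85,-0.5,-0.002,0.018,-0.031,-1],
  [0.8,-0.85,-0.5,-0.002,0.018,-0.031,-1],
  [0.8,-0.85,-0.5,-0.002,0.018,-0.031,-1],
  [0.8,-0.85,-0.5,-0.002,0.018,-0.031,-1],
  [0.8,-0.85,-0.5,-0.002,0.018,-0.031,-1],
])

```text
time_s: 15.98
eef_pos: [0.7029, 0.0457, 0.149]
orientation: [[-1.0, 0.019, -0.004], [0.019, 1.0, -0.003], [0.004, -0.003, -1.0]]
ft_force: [-0.4, -0.2, -1.5]
opening: 0.0594
finger_force: 30.0
```

>>> carry_out([
  [0,0,-0.5,0,0,0,-1],
  [0,0,-0.5,0,0,0,-1],
  [0,0,-0.5,0,0,0,-1],
  [0,0,0,0,0,0,-1],
  [0,0,0,0,0,0,-1],
])

```text
time_s: 16.6
eef_pos: [0.7025, 0.0469, 0.1125]
orientation: [[-1.0, 0.018, -0.003], [0.018, 1.0, -0.003], [0.003, -0.003, -1.0]]
ft_force: [0.9, 0.1, -1.0]
opening: 0.0596
finger_force: 30.0
```

```bash
python3 - <<'E'
from h import *
st()
plan((.7033,.0463,.0362),frame(-1.3),5)
E
```

```text
16.6 [0.7025 0.0469 0.1125] [[-1.0, 0.018, -0.003], [0.018, 1.0, -0.003], [0.003, -0.003, -1.0]] F [ 0.9  0.1 -1. ] op 0.059589435790999894 29.997260570526123 [  2.9  37.   85.7  -0.2  57.5 -85.9]
rows 5 per row [ 0.01 -0.01 -0.61] [ 0.001 -0.001 -0.001] total [ 0.03 -0.03 -3.05] [ 0.004 -0.003 -0.006]
```

>>> carry_out([
  [0.03,-0.03,-0.7,0,0,0,-1],
  [0,0,-0.7,0,0,0,-1],
  [0,0,-0.7,0,0,0,-1],
  [0,0,-0.6,0,0,0,-1],
  [0,0,-0.3,0,0,0,-1],
])

```text
time_s: 17.23
eef_pos: [0.7024, 0.0457, 0.0353]
orientation: [[-1.0, 0.018, -0.005], [0.018, 1.0, -0.003], [0.005, -0.003, -1.0]]
ft_force: [-0.4, -0.1, -2.5]
opening: 0.0597
finger_force: 30.0
```

>>> carry_out([
  [0,0,-0.05,0,0,0,-1],
  [0,0,0,0,0,0,-1],
  [0,0,0,0,0,0,0.6],
  [0,0,0,0,0,0,0.6],
  [0,0,0,0,0,0,0.6],
])

```text
time_s: 17.85
eef_pos: [0.7034, 0.0458, 0.0363]
orientation: [[-1.0, 0.018, -0.002], [0.018, 1.0, -0.003], [0.002, -0.003, -1.0]]
ft_force: [-0.2, -0.9, -0.6]
opening: 0.0705
finger_force: 0.0
```

>>> carry_out([
  [0,0,0.5,0,0,0,0.6],
  [0,0,1,0,0,0,0.6],
  [0,0,1,0,0,0,0.6],
  [0,0,1,0,0,0,0],
  [0,0,1,0,0,0,-1],
])

```text
time_s: 18.48
eef_pos: [0.7033, 0.0458, 0.1502]
orientation: [[-1.0, 0.018, -0.002], [0.018, 1.0, -0.003], [0.002, -0.003, -1.0]]
ft_force: [0.1, 0.6, 0.2]
opening: 0.0535
finger_force: 0.0
```

>>> carry_out([
  [-1,0,1,0,0,0,-1],
  [-1,0,1,0,0,0,-1],
  [-1,0,1,0,0,0,-1],
  [-1,-1,1,0,0,0,-1],
  [-1,-1,0,0,0,0,-1],
])

```text
time_s: 19.1
eef_pos: [0.5788, -0.0046, 0.2517]
orientation: [[-1.0, 0.018, 0.002], [0.018, 1.0, -0.003], [-0.002, -0.003, -1.0]]
ft_force: [0.2, -0.5, 0.3]
opening: 0.0036
finger_force: 0.0
```

```bash
cat >> tr.py <<'E'
def cart(P,c):
    H=P[...,2];m=(abs(P[...,0]-c[0])<.07)&(abs(P[...,1]-c[1])<.1)&(H>.05)&(H<.075)
    q=P[m];print('carton',len(q),cv2.minAreaRect(q[:,:2].astype(np.float32)),np.median(q[:,2]))
E
python3 - <<'E'
from tr import *
st();p,P=trays('t3.png');cart(P,(.7025,.0063));cart(P,(.4352,-.0135))
e=np.array([.4757,-.2995]);b=np.radians(-25.55);bx=np.array([np.cos(b),np.sin(b)])
# behind panel: fingers' front face must be behind the roll
g=e+bx*.030
plan((*g,.24),frame(-25.55),10)
plan((*g,.115),frame(-25.55),5,((*g,.24),frame(-25.55)))
E
```

```text
19.1 [ 0.5788 -0.0046  0.2517] [[-1.0, 0.018, 0.002], [0.018, 1.0, -0.003], [-0.002, -0.003, -1.0]] F [ 0.2 -0.5  0.3] op 0.0035734639659054657 0.0 [ -1.5  17.7  97.3  -0.2  65.  -90.4]
tray [0.7539 0.0041] [0.197 0.019] yaw -1.78
tray [ 0.4373 -0.1062] [0.016 0.119] yaw 89.98
tray [0.4882 0.0155] [0.02  0.144] yaw 5.95
carton 50 ((0.7321919798851013, 0.045161910355091095), (0.05866479501128197, 0.003818995552137494), 89.11774444580078) 0.060566873557188705
carton 0 ((0.0, 0.0), (0.0, 0.0), 0.0) nan
rows 10 per row [-0.29 -1.22 -0.04] [ 0.    -0.    -0.054] total [ -2.89 -12.22  -0.41] [ 0.005 -0.005 -0.544]
rows 5 per row [ 0.  0. -1.] [0. 0. 0.] total [ 0.  0. -5.] [0. 0. 0.]
  return _methods._mean(a, axis=axis, dtype=dtype,
  ret = ret.dtype.type(ret / rcount)
```

>>> carry_out([
  [-0.19,-0.82,-0.03,0,0,-0.036,-1],
  [-0.19,-0.82,-0.03,0,0,-0.036,-1],
  [-0.19,-0.82,-0.03,0,0,-0.036,-1],
  [-0.19,-0.82,-0.03,0,0,-0.036,-1],
  [-0.19,-0.82,-0.03,0,0,-0.036,-1],
])

```text
time_s: 19.77
eef_pos: [0.5541, -0.1083, 0.2443]
orientation: [[-0.987, 0.161, -0.004], [0.161, 0.987, -0.003], [0.004, -0.003, -1.0]]
ft_force: [0.8, 0.1, 0.2]
opening: 0.0006
finger_force: 0.0
```

>>> carry_out([
  [-0.19,-0.82,-0.03,0,0,-0.036,-1],
  [-0.19,-0.82,-0.03,0,0,-0.036,-1],
  [-0.19,-0.82,-0.03,0,0,-0.036,-1],
  [-0.19,-0.82,-0.03,0,0,-0.036,-1],
  [-0.19,-0.82,-0.03,0,0,-0.036,-1],
])

```text
time_s: 20.4
eef_pos: [0.5303, -0.2106, 0.2408]
orientation: [[-0.954, 0.298, -0.004], [0.298, 0.954, -0.002], [0.003, -0.003, -1.0]]
ft_force: [-0.2, -0.2, -0.3]
opening: 0.0006
finger_force: 0.0
```

>>> carry_out([
  [-0.19,-0.82,-0.03,0,0,-0.036,-1],
  [-0.19,-0.82,-0.03,0,0,-0.036,-1],
  [-0.19,-0.82,-0.03,0,0,-0.036,-1],
  [-0.19,-0.82,-0.03,0,0,-0.036,-1],
  [-0.19,-0.82,-0.03,0,0,-0.036,-1],
])

```text
time_s: 21.02
eef_pos: [0.5065, -0.3131, 0.237]
orientation: [[-0.903, 0.43, -0.004], [0.43, 0.903, -0.001], [0.003, -0.003, -1.0]]
ft_force: [-0.6, -0.2, 0.4]
opening: 0.0002
finger_force: 0.0
```

>>> carry_out([
  [0,0,0,0,0,0,-1],
  [0,0,0,0,0,0,-1],
  [0,0,0,0,0,0,-1],
  [0,0,0,0,0,0,-1],
  [0,0,0,0,0,0,-1],
])

```text
time_s: 21.65
eef_pos: [0.507, -0.3114, 0.2371]
orientation: [[-0.904, 0.428, -0.004], [0.428, 0.904, -0.002], [0.003, -0.003, -1.0]]
ft_force: [-0.5, 0.5, -0.4]
opening: 0.0007
finger_force: 0.0
```

```bash
cat > b.py <<'E'
from h import *
E0=np.array([.4757,-.2995]);YAW=-25.55;b=np.radians(YAW);bx=np.array([np.cos(b),np.sin(b),0]);by=np.array([-np.sin(b),np.cos(b),0])
PV=np.r_[E0,.02]+.003*bx   # bin pivot
def binp(x,y,z,th):  # bin frame -> world at angle th
    X=x*np.cos(th)-z*np.sin(th);Z=x*np.sin(th)+z*np.cos(th)
    return PV+X*bx+y*by+np.array([0,0,Z])
def tobin(P,th):
    q=(P-PV);X=q@bx;Z=q[...,2];return np.stack([X*np.cos(th)+Z*np.sin(th),q@by,-X*np.sin(th)+Z*np.cos(th)],-1)
def arc(x,y,z,ths):
    for t0,t1 in zip(ths[:-1],ths[1:]):
        dp=(binp(x,y,z,t1)-binp(x,y,z,t0))/.025;w=Ro.from_matrix(frame(YAW,t1)@frame(YAW,t0).T).as_rotvec()/(np.pi/4)
        print(np.round(dp,2).tolist(),np.round(w,3).tolist())
E
python3 - <<'E'
from b import *
st()
plan((*(E0+bx[:2]*.030),.116),frame(YAW),5)
print('close gap',-bx*.014/.025)
arc(.013,0,.096,np.linspace(0,.68,11))
p,d,ci=shot('top');from tr import cart;P=cloud(d,ci);cart(P,(.7025,.0063));cart(P,(.4352,-.0135))
E
```

```text
21.65 [ 0.507  -0.3114  0.2371] [[-0.904, 0.428, -0.004], [0.428, 0.904, -0.002], [0.003, -0.003, -1.0]] F [-0.5  0.5 -0.4] op 0.000726325998867035 0.0 [-32.6  20.1  95.8  -0.2  64.3 -97.2]
rows 5 per row [-0.03 -0.01 -0.97] [ 0.    -0.001 -0.001] total [-0.17 -0.04 -4.85] [ 0.002 -0.005 -0.005]
close gap [-0.50523718  0.24152721 -0.        ]
[-0.24, 0.11, 0.03] [-0.037, -0.078, 0.0]
[-0.24, 0.11, 0.01] [-0.037, -0.078, 0.0]
[-0.24, 0.11, -0.01] [-0.037, -0.078, -0.0]
[-0.24, 0.11, -0.03] [-0.037, -0.078, -0.0]
[-0.23, 0.11, -0.04] [-0.037, -0.078, 0.0]
[-0.23, 0.11, -0.06] [-0.037, -0.078, -0.0]
[-0.23, 0.11, -0.08] [-0.037, -0.078, -0.0]
[-0.22, 0.11, -0.1] [-0.037, -0.078, -0.0]
[-0.21, 0.1, -0.11] [-0.037, -0.078, 0.0]
[-0.21, 0.1, -0.13] [-0.037, -0.078, -0.0]
carton 668 ((0.7025114297866821, 0.045446258038282394), (0.05912608280777931, 0.06401071697473526), 89.44393920898438) 0.060501190569915986
carton 681 ((0.4334925413131714, 0.026501968502998352), (0.06017180159687996, 0.06426937878131866), 89.26168060302734) 0.06082612921781427
```

Both cartons lie in their trays. Now hook the panel from behind and tip the bin.

>>> carry_out([
  [-0.03,0,-0.97,0,0,0,-1],
  [-0.03,0,-0.97,0,0,0,-1],
  [-0.03,0,-0.97,0,0,0,-1],
  [-0.03,0,-0.97,0,0,0,-1],
  [-0.03,0,-0.97,0,0,0,-1],
])

```text
time_s: 22.32
eef_pos: [0.5032, -0.3117, 0.1151]
orientation: [[-0.904, 0.428, -0.004], [0.428, 0.904, -0.002], [0.003, -0.003, -1.0]]
ft_force: [0.2, -0.8, -0.1]
opening: 0.0005
finger_force: 0.0
```

>>> carry_out([
  [-0.17,0.08,0,0,0,0,-1],
  [-0.17,0.08,0,0,0,0,-1],
  [-0.17,0.08,0,0,0,0,-1],
  [-0.1,0.05,0,0,0,0,-1],
  [0,0,0,0,0,0,-1],
])

```text
time_s: 22.95
eef_pos: [0.4882, -0.3048, 0.1168]
orientation: [[-0.904, 0.428, -0.003], [0.428, 0.904, -0.002], [0.002, -0.003, -1.0]]
ft_force: [0.2, 0.2, 3.8]
opening: 0.0004
finger_force: 2.0
```

>>> carry_out([
  [-0.24,0.11,0.03,-0.037,-0.078,0,-1],
  [-0.24,0.11,0.01,-0.037,-0.078,0,-1],
  [-0.24,0.11,-0.01,-0.037,-0.078,0,-1],
  [-0.24,0.11,-0.03,-0.037,-0.078,0,-1],
  [-0.23,0.11,-0.04,-0.037,-0.078,0,-1],
])

```text
time_s: 23.58
eef_pos: [0.458, -0.2908, 0.1152]
orientation: [[-0.852, 0.429, 0.298], [0.404, 0.903, -0.145], [-0.332, -0.004, -0.943]]
ft_force: [0.9, 0.8, 0.3]
opening: 0.0003
finger_force: 0.0
```

```bash
python3 - <<'E'
from b import *
st();s=bot.read_state();print(np.round(tobin(np.array(s['eef_pos']),.34),4))
p,d,ci=shot('top','t4.png')
E
```

```text
23.575 [ 0.458  -0.2908  0.1152] [[-0.852, 0.429, 0.298], [0.404, 0.903, -0.145], [-0.332, -0.004, -0.943]] F [0.9 0.8 0.3] op 0.0002635034917286988 0.0 [ -35.5   19.5  121.1    9.    20.5 -108.1]
[0.0103 0.0002 0.0973]
```

View pics/t4.png

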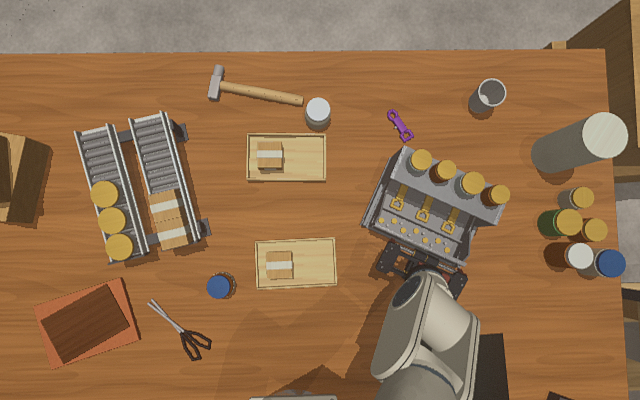

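```bash
cat >> b.py <<'E'
def theta(P=None):
    if P is None:
        p,d,ci=shot('top');P=cloud(d,ci)
    q=(P-PV).reshape(-1,3);Y=q@by;X=q@bx;Z=q[:,2];best=None
    for t in np.arange(-.02,.74,.005):
        x=X*np.cos(t)+Z*np.sin(t);z=-X*np.sin(t)+Z*np.cos(t)
        n=((abs(z-.006)<.002)&(x>.055)&(x<.15)&(abs(Y)<.105)).sum()+((abs(z-.006)<.002)&(x>.004)&(x<.045)&(abs(Y)<.105)).sum()
        if best is None or n>best[0]: best=(n,t)
    print('theta',best);return best[1]
E
python3 - <<'E'
from b import *
th=theta()
s=bot.read_state();print(np.round(tobin(np.array(s['eef_pos']),th),4))
t0=.34;prev=None
R0=np.array(s['orientation']);p0=np.array(s['eef_pos'])
for k,(t,tau) in enumerate(zip(np.linspace(th,.69,11),np.linspace(.34,.15,11))):
    R=frame(YAW,tau);p=binp(0.001,0,.094,t)-R@np.array([.010,0,.011])
    dp=(p-p0)/.025;w=Ro.from_matrix(R@R0.T).as_rotvec()/(np.pi/4);print(round(t,3),np.round(dp,2).tolist(),np.round(w,3).tolist());p0,R0=p,R
E
```

```text
theta (np.int64(1527), np.float64(-0.0049999999999999975))
[-0.0258  0.0006  0.0938]
-0.005 [1.16, -0.58, 0.55] [-0.001, -0.009, -0.002]
0.064 [-0.23, 0.11, -0.01] [0.01, 0.022, -0.0]
0.134 [-0.23, 0.11, -0.03] [0.01, 0.022, -0.0]
0.203 [-0.22, 0.11, -0.05] [0.01, 0.022, -0.0]
0.273 [-0.22, 0.11, -0.06] [0.01, 0.022, 0.0]
0.342 [-0.22, 0.1, -0.08] [0.01, 0.022, -0.0]
0.412 [-0.21, 0.1, -0.1] [0.01, 0.022, 0.0]
0.481 [-0.2, 0.1, -0.12] [0.01, 0.022, 0.0]
0.551 [-0.2, 0.09, -0.13] [0.01, 0.022, 0.0]
0.62 [-0.19, 0.09, -0.15] [0.01, 0.022, -0.0]
0.69 [-0.18, 0.09, -0.16] [0.01, 0.022, -0.0]
```

```bash
python3 - <<'E'
from h import *
st()
p,d,ci=shot('scene');p2,_,_=shot('top')
a=cv2.resize(p[90:220,190:310],(480,520),interpolation=cv2.INTER_CUBIC)
w,_,_=shot('wrist');w=cv2.resize(w,(320,200));q=cv2.resize(p2[190:300,355:490],(320,260))
b=np.vstack([w,q,np.zeros((60,320,3),np.uint8)])
cv2.imwrite('pics/s1.png',cv2.cvtColor(np.hstack([a,b]),cv2.COLOR_RGB2BGR))
E
```

```text
23.675 [ 0.4558 -0.2894  0.114 ] [[-0.854, 0.43, 0.294], [0.405, 0.903, -0.143], [-0.327, -0.002, -0.945]] F [-0.2  0.5 -0.2] op 0.00030094724255517004 0.0 [ -35.6   19.5  121.2    9.    20.7 -108. ]
```

View pics/s1.png

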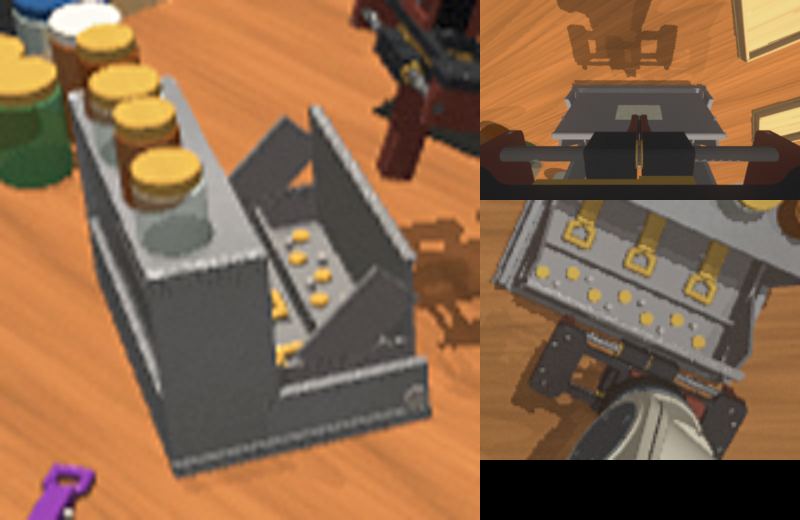

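```bash
python3 - <<'E'
from b import *
s=bot.read_state();R=np.array(s['orientation']);o=np.array(s['eef_pos'])
for n in('scene','top'):
    p,d,ci=shot(n);P=cloud(d,ci);q=((P-o)@R).reshape(-1,3);k=np.isfinite(q).all(1)&(abs(q[:,0])<.03)&(abs(q[:,1])<.03)&(q[:,2]<.03)&(q[:,2]>-.08);q=q[k]
    print(n,len(q),'tool x',np.percentile(q[:,0],[0,5,95,100]).round(4),'y',np.percentile(q[:,1],[0,5,95,100]).round(4),'z',np.percentile(q[:,2],[1,90,95,100]).round(4))
    r=(P-PV).reshape(-1,3);bq=np.stack([r@bx,r@by,r[:,2]],1);m=(abs(bq[:,0]+.003)<.012)&(abs(bq[:,1])<.11)&(bq[:,2]>.03)&(bq[:,2]<.13)
    if m.any(): print('panel pts',m.sum(),'z top',np.percentile(bq[m,2],[50,95,99]).round(4),'x of top',np.median(bq[m&(bq[:,2]>.1),0]).round(4))
E
```

```text
scene 286 tool x [-0.0249 -0.0217  0.01    0.0142] y [-0.0295 -0.0217  0.0207  0.0296] z [-0.078   0.0121  0.0226  0.0293]
panel pts 514 z top [0.0851 0.1083 0.1096] x of top -0.0035
top 120 tool x [-0.0269 -0.0265 -0.0173 -0.0105] y [-0.0296 -0.0261  0.0264  0.0294] z [-0.0137 -0.0042 -0.003  -0.001 ]
panel pts 550 z top [0.1085 0.1121 0.1137] x of top -0.003
```

```bash
python3 - <<'E'
from b import *
st();R=frame(YAW,-.1);s=bot.read_state()
off=R@np.array([.010,0,.011])
pre=binp(.014,0,.090,0)-off; print(pre,pre+[0,0,.09])
plan(pre+[0,0,.09],R)
p0=binp(.014,0,.090,0)-off
for t in [0]+list(np.linspace(.05,.69,14)):
    p=binp(0.0,0,.090,t)-off;print(round(t,3),np.round((p-p0)/.025,2).tolist());p0=p
E
```

```text
23.925 [ 0.4592 -0.2914  0.1153] [[-0.853, 0.429, 0.297], [0.404, 0.903, -0.145], [-0.33, -0.003, -0.944]] F [-0.2 -0.5  0.3] op 0.00046922293631403026 0.0 [ -35.5   19.6  120.8    8.9   20.8 -107.9]
[ 0.50100535 -0.31159715  0.11994671] [ 0.50100535 -0.31159715  0.20994671]
rows 5 per row [ 0.33 -0.16  0.76] [ 0.049  0.1   -0.001] total [ 1.67 -0.81  3.79] [ 0.243  0.5   -0.004]
0 [-0.51, 0.24, 0.0]
0.05 [-0.16, 0.08, -0.0]
0.099 [-0.16, 0.08, -0.01]
0.148 [-0.16, 0.08, -0.02]
0.198 [-0.16, 0.08, -0.03]
0.247 [-0.16, 0.07, -0.04]
0.296 [-0.15, 0.07, -0.05]
0.345 [-0.15, 0.07, -0.06]
0.395 [-0.15, 0.07, -0.06]
0.444 [-0.15, 0.07, -0.07]
0.493 [-0.14, 0.07, -0.08]
0.542 [-0.14, 0.07, -0.09]
0.592 [-0.13, 0.06, -0.1]
0.641 [-0.13, 0.06, -0.1]
0.69 [-0.13, 0.06, -0.11]
```

>>> carry_out([
  [0,0,0.76,0.049,0.1,0,-1],
  [0,0,0.76,0.049,0.1,0,-1],
  [0,0,0.76,0.049,0.1,0,-1],
  [0,0,0.76,0.049,0.1,0,-1],
  [0,0,0.76,0.049,0.1,0,-1],
])

```text
time_s: 24.55
eef_pos: [0.4588, -0.2912, 0.2111]
orientation: [[-0.898, 0.429, -0.093], [0.427, 0.903, 0.046], [0.104, 0.001, -0.995]]
ft_force: [-0.3, 0.2, -1.2]
opening: 0.0005
finger_force: 0.0
```

>>> carry_out([
  [0.33,-0.16,0,0,0,0,-1],
  [0.33,-0.16,0,0,0,0,-1],
  [0.33,-0.16,0,0,0,0,-1],
  [0.33,-0.16,0,0,0,0,-1],
  [0.33,-0.16,0,0,0,0,-1],
])

```text
time_s: 25.18
eef_pos: [0.4997, -0.3109, 0.2096]
orientation: [[-0.899, 0.429, -0.091], [0.427, 0.903, 0.046], [0.102, 0.002, -0.995]]
ft_force: [0.3, 0.7, 0.0]
opening: 0.0005
finger_force: 0.0
```

>>> carry_out([
  [0,0,-0.72,0,0,0,-1],
  [0,0,-0.72,0,0,0,-1],
  [0,0,-0.72,0,0,0,-1],
  [0,0,-0.72,0,0,0,-1],
  [0,0,-0.72,0,0,0,-1],
])

```text
time_s: 25.8
eef_pos: [0.4991, -0.3106, 0.1184]
orientation: [[-0.899, 0.429, -0.091], [0.427, 0.903, 0.046], [0.102, 0.002, -0.995]]
ft_force: [-0.2, -0.2, -0.2]
opening: 0.0005
finger_force: 0.0
```

>>> carry_out([
  [0,0,0,0,0,0,-1],
  [-0.12,0.06,0,0,0,0,-1],
  [-0.12,0.06,0,0,0,0,-1],
  [-0.12,0.06,0,0,0,0,-1],
  [0,0,0,0,0,0,-1],
])

```text
time_s: 26.42
eef_pos: [0.4902, -0.3062, 0.1202]
orientation: [[-0.899, 0.429, -0.09], [0.427, 0.903, 0.045], [0.101, 0.002, -0.995]]
ft_force: [-0.1, 0.1, 0.2]
opening: 0.0004
finger_force: 0.0
```

>>> carry_out([
  [-0.12,0.06,0,0,0,0,-1],
  [-0.12,0.06,0,0,0,0,-1],
  [-0.12,0.06,0,0,0,0,-1],
  [0,0,0,0,0,0,-1],
  [0,0,0,0,0,0,-1],
])

```text
time_s: 27.05
eef_pos: [0.4814, -0.3018, 0.1199]
orientation: [[-0.899, 0.429, -0.09], [0.427, 0.903, 0.045], [0.101, 0.002, -0.995]]
ft_force: [-0.1, -0.7, 0.0]
opening: 0.0006
finger_force: 0.0
```

```bash
python3 - <<'E'
from b import *
st();theta();s=bot.read_state();print(np.round(tobin(np.array(s['eef_pos']),0),4),s['ft_torque'])
E
```

```text
27.05 [ 0.4814 -0.3018  0.1199] [[-0.899, 0.429, -0.09], [0.427, 0.903, 0.045], [0.101, 0.002, -0.995]] F [-0.1 -0.7  0. ] op 0.0006083503804420386 0.0 [-32.9  28.9 100.   -0.8  56.9 -97.1]
theta (np.int64(608), np.float64(-0.0049999999999999975))
[0.0032 0.0004 0.0998] [-0.0011647   0.0024826  -0.03068232]
```

```bash
python3 - <<'E'
from h import *
p,d,ci=shot('scene');p2,_,_=shot('top')
a=cv2.resize(p[80:220,190:330],(500,500),interpolation=cv2.INTER_CUBIC)
q=cv2.resize(p2[170:290,365:475],(300,320));w,_,_=shot('wrist');w=cv2.resize(w[150:400,120:520],(300,180))
cv2.imwrite('pics/s2.png',cv2.cvtColor(np.hstack([a,np.vstack([q,w])]),cv2.COLOR_RGB2BGR))
E
```

```text
(no output)
```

View pics/s2.png

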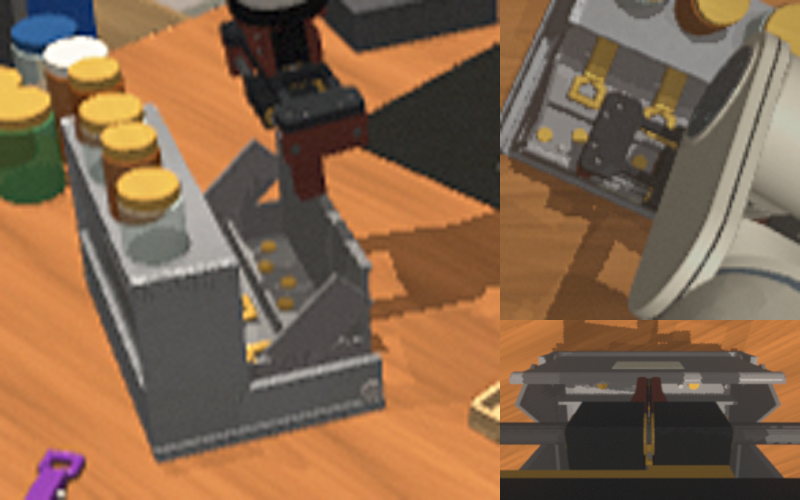

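>>> carry_out([
  [-0.12,0.06,0,0,0,0,-1],
  [-0.12,0.06,0,0,0,0,-1],
  [-0.12,0.06,0,0,0,0,-1],
  [0,0,0,0,0,0,-1],
  [0,0,0,0,0,0,-1],
])

```text
time_s: 27.88
eef_pos: [0.4724, -0.2973, 0.1199]
orientation: [[-0.899, 0.429, -0.09], [0.427, 0.903, 0.045], [0.101, 0.002, -0.995]]
ft_force: [0.1, -0.6, 0.6]
opening: 0.0005
finger_force: 0.0
```

```bash
python3 - <<'E'
from b import *
st();theta();s=bot.read_state();print(np.round(tobin(np.array(s['eef_pos']),0),4),s['ft_torque'])
E
```

```text
27.875 [ 0.4724 -0.2973  0.1199] [[-0.899, 0.429, -0.09], [0.427, 0.903, 0.045], [0.101, 0.002, -0.995]] F [ 0.1 -0.6  0.6] op 0.0004921120632552013 0.0 [-33.   28.1 101.3  -0.8  56.3 -97.2]
theta (np.int64(718), np.float64(-0.009999999999999998))
[-0.0068  0.0006  0.0999] [ 0.00538499 -0.03845482  0.02802651]
```

```bash
python3 - <<'E'
from b import *
R=np.array(bot.read_state()['orientation']);o=np.array(bot.read_state()['eef_pos'])
for n in('scene','top'):
    p,d,ci=shot(n);P=cloud(d,ci);r=(P-PV);B=np.stack([r@bx,r@by,r[...,2]],-1)
    m=(abs(B[...,0])<.06)&(abs(B[...,1])<.11)&(B[...,2]>.09)&(B[...,2]<.125)
    q=B[m];c=p[m].astype(int);g=(c.max(1)-c.min(1))<25;bright=c.mean(1)>60
    for lo in(-.11,-.08,-.05,.05,.08):
        k=g&bright&(q[:,1]>lo)&(q[:,1]<lo+.03)
        if k.sum()>5: print(n,lo,k.sum(),np.percentile(q[k,0],[5,50,95]).round(4),'z',np.percentile(q[k,2],[50,95]).round(4))
    red=(c[:,0]>c[:,1]+20)&(abs(q[:,1])<.04)
    if red.sum(): print(n,'finger bin x',np.percentile(q[red,0],[1,50,99]).round(4),'y',np.percentile(q[red,1],[1,99]).round(4),'z',np.percentile(q[red,2],[1,99]).round(4))
E
```

```text
scene -0.11 37 [-0.0072  0.0002  0.0284] z [0.101  0.1083]
scene -0.08 21 [-0.0047 -0.0013 -0.0001] z [0.1041 0.107 ]
scene -0.05 12 [-0.0026 -0.0006  0.0005] z [0.0962 0.1089]
scene 0.05 31 [-0.0085 -0.0022  0.0003] z [0.1055 0.1082]
scene 0.08 36 [-0.0089 -0.0017  0.0046] z [0.1035 0.1087]
scene finger bin x [-0.0172 -0.0065  0.0062] y [0.0035 0.0195] z [0.1057 0.1248]
top 0.05 20 [-0.0079 -0.0033  0.0011] z [0.1097 0.1119]
top 0.08 57 [-0.0077 -0.0031  0.0014] z [0.109  0.1117]
```

```bash
python3 - <<'E'
from b import *
s=bot.read_state();R=np.array(s['orientation']);o=np.array(s['eef_pos'])
for n in('scene','wrist'):
    p,d,ci=shot(n);P=cloud(d,ci);q=(P-o)@R;c=p.astype(int)
    red=(c[...,0]>c[...,1]+20)&(c[...,0]<150)&(c[...,1]<70)&(abs(q[...,0])<.05)&(abs(q[...,1])<.05)&(q[...,2]>-.1)&(q[...,2]<.04)
    t=q[red];print(n,len(t))
    for lo in np.arange(-.1,.04,.01):
        k=(t[:,2]>lo)&(t[:,2]<=lo+.01)
        if k.sum()>2: print(round(lo,2),k.sum(),'x',t[k,0].min().round(4),t[k,0].max().round(4),'y',t[k,1].min().round(4),t[k,1].max().round(4))
    v,u=np.nonzero(red);
    if n=='scene': print(u.min(),u.max(),v.min(),v.max())
    if n=='scene':
        a=cv2.resize(p[90:190,240:330],(720,600)[:2] if 0 else (540,600),interpolation=cv2.INTER_CUBIC)
        cv2.imwrite('pics/s3.png',cv2.cvtColor(a,cv2.COLOR_RGB2BGR))
E
```

```text
scene 79
-0.05 12 x -0.0094 0.012 y 0.0073 0.0155
-0.04 27 x -0.0109 0.0111 y -0.0011 0.0137
-0.03 25 x -0.0108 0.0105 y -0.0022 0.0159
-0.02 13 x -0.0099 0.0094 y 0.0057 0.0131
263 284 108 134
wrist 945
-0.09 12 x -0.0124 -0.0078 y -0.0006 0.0028
-0.07 7 x 0.01 0.0107 y 0.003 0.0031
-0.06 224 x 0.0094 0.0112 y -0.0093 0.0117
-0.05 263 x 0.0089 0.0112 y -0.0087 0.0106
-0.04 206 x 0.0085 0.0111 y -0.0077 0.0097
-0.03 163 x 0.0098 0.0109 y -0.0075 0.0097
-0.02 70 x 0.0096 0.0108 y -0.0078 0.0097
```

View pics/s3.png

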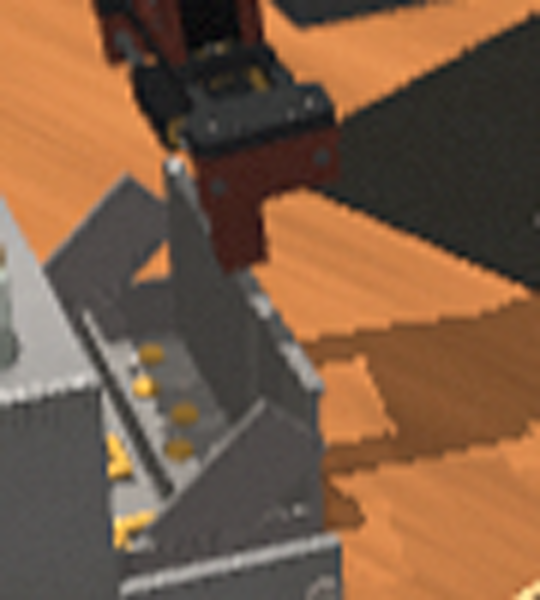

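>>> carry_out([
  [0,0,1,0,0,0,-1],
  [0,0,1,0,0,0,-1],
  [0,0,1,0,0,0,-1],
  [0,0,1,0,0,0,-1],
  [0,0,0,0,0,0,-1],
])

```text
time_s: 28.75
eef_pos: [0.4735, -0.2979, 0.2215]
orientation: [[-0.899, 0.429, -0.087], [0.427, 0.903, 0.043], [0.097, 0.002, -0.995]]
ft_force: [-0.3, 0.9, -0.5]
opening: 0.0002
finger_force: 0.0
```

```bash
cat > tip.py <<'E'
from b import *
s=bot.read_state();R=np.array(s['orientation']);o=np.array(s['eef_pos']);print('op',s['opening'])
for n in('scene','wrist'):
    p,d,ci=shot(n);P=cloud(d,ci);q=(P-o)@R
    t=q[np.isfinite(q).all(-1)&(abs(q[...,0])<.014)&(abs(q[...,1])<.065)&(q[...,2]>-.06)&(q[...,2]<.04)]
    print(n,[(round(lo,3),int(((t[:,2]>lo)&(t[:,2]<=lo+.005)).sum())) for lo in np.arange(-.03,.03,.005)])
E
python3 tip.py
```

```text
op 0.0002042555334702391
scene [(np.float64(-0.03), 15), (np.float64(-0.025), 17), (np.float64(-0.02), 16), (np.float64(-0.015), 10), (np.float64(-0.01), 0), (np.float64(-0.005), 0), (np.float64(0.0), 0), (np.float64(0.005), 0), (np.float64(0.01), 0), (np.float64(0.015), 0), (np.float64(0.02), 0), (np.float64(0.025), 0)]
wrist [(np.float64(-0.03), 113), (np.float64(-0.025), 108), (np.float64(-0.02), 101), (np.float64(-0.015), 55), (np.float64(-0.01), 0), (np.float64(-0.005), 0), (np.float64(0.0), 0), (np.float64(0.005), 0), (np.float64(0.01), 0), (np.float64(0.015), 0), (np.float64(0.02), 0), (np.float64(0.025), 0)]
```

>>> carry_out([
  [0,0,0,0,0,0,-0.5],
  [0,0,0,0,0,0,-0.5],
  [0,0,0,0,0,0,-0.5],
  [0,0,0,0,0,0,-0.5],
  [0,0,0,0,0,0,-0.5],
])

```text
time_s: 29.48
eef_pos: [0.4724, -0.2973, 0.2198]
orientation: [[-0.899, 0.429, -0.091], [0.427, 0.903, 0.045], [0.101, 0.002, -0.995]]
ft_force: [1.0, 0.5, -0.2]
opening: 0.0215
finger_force: 0.0
```

```bash
python3 tip.py
```

```text
op 0.021539731925821214
scene [(np.float64(-0.03), 17), (np.float64(-0.025), 18), (np.float64(-0.02), 16), (np.float64(-0.015), 16), (np.float64(-0.01), 1), (np.float64(-0.005), 0), (np.float64(0.0), 0), (np.float64(0.005), 0), (np.float64(0.01), 0), (np.float64(0.015), 0), (np.float64(0.02), 0), (np.float64(0.025), 0)]
wrist [(np.float64(-0.03), 177), (np.float64(-0.025), 129), (np.float64(-0.02), 143), (np.float64(-0.015), 28), (np.float64(-0.01), 0), (np.float64(-0.005), 0), (np.float64(0.0), 0), (np.float64(0.005), 0), (np.float64(0.01), 0), (np.float64(0.015), 0), (np.float64(0.02), 0), (np.float64(0.025), 0)]
```

>>> carry_out([
  [0,0,0,0,0,0,1],
  [0,0,0,0,0,0,1],
  [0,0,0,0,0,0,1],
  [0,0,0,0,0,0,1],
  [0,0,0,0,0,0,1],
])

```text
time_s: 30.2
eef_pos: [0.4724, -0.2973, 0.2198]
orientation: [[-0.899, 0.429, -0.091], [0.427, 0.903, 0.046], [0.101, 0.002, -0.995]]
ft_force: [0.3, -0.2, -0.4]
opening: 0.0686
finger_force: 0.0
```

```bash
python3 tip.py
```

```text
op 0.06860805404054046
scene [(np.float64(-0.03), 30), (np.float64(-0.025), 20), (np.float64(-0.02), 24), (np.float64(-0.015), 19), (np.float64(-0.01), 3), (np.float64(-0.005), 0), (np.float64(0.0), 0), (np.float64(0.005), 0), (np.float64(0.01), 0), (np.float64(0.015), 0), (np.float64(0.02), 0), (np.float64(0.025), 0)]
wrist [(np.float64(-0.03), 248), (np.float64(-0.025), 241), (np.float64(-0.02), 211), (np.float64(-0.015), 65), (np.float64(-0.01), 0), (np.float64(-0.005), 0), (np.float64(0.0), 0), (np.float64(0.005), 0), (np.float64(0.01), 0), (np.float64(0.015), 0), (np.float64(0.02), 0), (np.float64(0.025), 0)]
```

```bash
cat > pull.py <<'E'
from b import *
TIP=-.012
if __name__=='__main__':
    st();R=frame(YAW,-.1);off=R@np.array([.010,0,TIP])
    pre=binp(.014,0,.086,0)-off
    plan(pre+[0,0,.11],R,5);print(pre)
    p0=pre
    for t in [0]+list(np.linspace(.05,.7,14)):
        p=binp(0.0,0,.086,t)-off;print(round(t,3),np.round((p-p0)/.025,2).tolist());p0=p
E
python3 pull.py
```

```text
30.3 [ 0.4724 -0.2973  0.2198] [[-0.899, 0.429, -0.091], [0.427, 0.903, 0.045], [0.101, 0.002, -0.995]] F [ 0.1  0.  -0.2] op 0.07659201114199236 0.0 [-33.   20.8  97.4  -0.7  67.5 -97.3]
rows 5 per row [ 0.21 -0.11 -0.13] [-0.001 -0.    -0.001] total [ 1.06 -0.53 -0.67] [-0.003 -0.    -0.003]
[ 0.49893373 -0.31060682  0.09306162]
0 [-0.51, 0.24, 0.0]
0.05 [-0.16, 0.07, -0.0]
0.1 [-0.15, 0.07, -0.01]
0.15 [-0.15, 0.07, -0.02]
0.2 [-0.15, 0.07, -0.03]
0.25 [-0.15, 0.07, -0.04]
0.3 [-0.15, 0.07, -0.05]
0.35 [-0.15, 0.07, -0.05]
0.4 [-0.14, 0.07, -0.06]
0.45 [-0.14, 0.07, -0.07]
0.5 [-0.14, 0.07, -0.08]
0.55 [-0.13, 0.06, -0.09]
0.6 [-0.13, 0.06, -0.09]
0.65 [-0.13, 0.06, -0.1]
0.7 [-0.12, 0.06, -0.11]
```

>>> carry_out([
  [0.21,-0.11,-0.13,0,0,0,-1],
  [0.21,-0.11,-0.13,0,0,0,-1],
  [0.21,-0.11,-0.13,0,0,0,-1],
  [0.21,-0.11,-0.13,0,0,0,-1],
  [0.21,-0.11,-0.13,0,0,0,-1],
])

```text
time_s: 30.92
eef_pos: [0.499, -0.3112, 0.2032]
orientation: [[-0.899, 0.429, -0.091], [0.427, 0.903, 0.046], [0.102, 0.002, -0.995]]
ft_force: [0.3, 0.3, 0.6]
opening: 0.0337
finger_force: 0.0
```

>>> carry_out([
  [0,0,-0.88,0,0,0,-1],
  [0,0,-0.88,0,0,0,-1],
  [0,0,-0.88,0,0,0,-1],
  [0,0,-0.88,0,0,0,-1],
  [0,0,-0.88,0,0,0,-1],
])

```text
time_s: 31.55
eef_pos: [0.4988, -0.3111, 0.0927]
orientation: [[-0.899, 0.429, -0.09], [0.427, 0.903, 0.045], [0.101, 0.002, -0.995]]
ft_force: [-0.3, 0.5, -0.2]
opening: 0.0008
finger_force: 0.0
```

>>> carry_out([
  [0,0,0,0,0,0,-1],
  [-0.17,0.08,0,0,0,0,-1],
  [-0.17,0.08,0,0,0,0,-1],
  [-0.17,0.08,0,0,0,0,-1],
  [0,0,0,0,0,0,-1],
])

```text
time_s: 32.17
eef_pos: [0.4875, -0.3059, 0.0946]
orientation: [[-0.899, 0.429, -0.086], [0.427, 0.903, 0.043], [0.096, 0.002, -0.995]]
ft_force: [5.2, -0.9, -2.0]
opening: 0.0006
finger_force: 2.3
```

>>> carry_out([
  [-0.16,0.07,0,0,0,0,-1],
  [-0.15,0.07,-0.01,0,0,0,-1],
  [-0.15,0.07,-0.02,0,0,0,-1],
  [-0.15,0.07,-0.03,0,0,0,-1],
  [0,0,0,0,0,0,-1],
])

```text
time_s: 32.8
eef_pos: [0.4752, -0.3001, 0.0938]
orientation: [[-0.9, 0.429, -0.08], [0.427, 0.903, 0.04], [0.09, 0.002, -0.996]]
ft_force: [11.6, -1.7, -3.7]
opening: 0.0003
finger_force: 5.6
```

```bash
python3 - <<'E'
from b import *
st();theta()
E
```

```text
32.8 [ 0.4752 -0.3001  0.0938] [[-0.9, 0.429, -0.08], [0.427, 0.903, 0.04], [0.09, 0.002, -0.996]] F [11.6 -1.7 -3.7] op 0.0003074925270322718 5.629152071342105 [-33.2  30.3 102.   -0.7  52.9 -97.3]
theta (np.int64(701), np.float64(0.14500000000000005))
```

Contact now real and the bin moves. Continue.

>>> carry_out([
  [-0.15,0.07,-0.04,0,0,0,-1],
  [-0.15,0.07,-0.05,0,0,0,-1],
  [-0.15,0.07,-0.05,0,0,0,-1],
  [-0.14,0.07,-0.06,0,0,0,-1],
  [-0.14,0.07,-0.07,0,0,0,-1],
])

```text
time_s: 33.48
eef_pos: [0.4578, -0.2919, 0.0882]
orientation: [[-0.9, 0.429, -0.079], [0.428, 0.903, 0.039], [0.088, 0.002, -0.996]]
ft_force: [10.2, -2.2, 7.8]
opening: 0.0007
finger_force: 6.3
```

>>> carry_out([
  [-0.14,0.07,-0.08,0,0,0,-1],
  [-0.13,0.06,-0.09,0,0,0,-1],
  [-0.13,0.06,-0.09,0,0,0,-1],
  [-0.13,0.06,-0.1,0,0,0,-1],
  [0,0,0,0,0,0,-1],
])

```text
time_s: 34.1
eef_pos: [0.4425, -0.2847, 0.0789]
orientation: [[-0.899, 0.429, -0.083], [0.427, 0.903, 0.041], [0.093, 0.002, -0.996]]
ft_force: [5.7, -1.1, 10.9]
opening: 0.0007
finger_force: 5.0
```

```bash
python3 - <<'E'
from b import *
st();theta()
E
```

```text
34.1 [ 0.4425 -0.2847  0.0789] [[-0.899, 0.429, -0.083], [0.427, 0.903, 0.041], [0.093, 0.002, -0.996]] F [ 5.7 -1.1 10.9] op 0.0007030218332347851 5.0143575576657895 [-33.6  29.3 106.8  -0.9  49.2 -97.6]
theta (np.int64(971), np.float64(0.5800000000000001))
```

>>> carry_out([
  [-0.13,0.06,-0.1,0,0,0,-1],
  [-0.12,0.06,-0.11,0,0,0,-1],
  [-0.12,0.06,-0.11,0,0,0,-1],
  [-0.1,0.05,-0.1,0,0,0,-1],
  [0,0,0,0,0,0,-1],
])

```text
time_s: 34.78
eef_pos: [0.436, -0.282, 0.0717]
orientation: [[-0.9, 0.43, -0.073], [0.428, 0.903, 0.035], [0.081, 0.001, -0.997]]
ft_force: [11.9, -1.4, 31.5]
opening: 0.0006
finger_force: 14.6
```

```bash
python3 - <<'E'
from b import *
st();theta()
E
```

```text
34.775 [ 0.436  -0.282   0.0717] [[-0.9, 0.43, -0.073], [0.428, 0.903, 0.035], [0.081, 0.001, -0.997]] F [11.9 -1.4 31.5] op 0.0006319966132520564 14.610314257442951 [-33.8  29.3 108.3  -0.9  47.  -97.7]
theta (np.int64(1096), np.float64(0.6850000000000002))
```

>>> carry_out([
  [0.1,-0.05,0.4,0,0,0,-1],
  [0,0,1,0,0,0,-1],
  [0,0,1,0,0,0,-1],
  [0,0,1,0,0,0,0],
  [0,0,1,0,0,0,0],
])

```text
time_s: 35.45
eef_pos: [0.4291, -0.2781, 0.1768]
orientation: [[-0.899, 0.429, -0.091], [0.427, 0.903, 0.046], [0.102, 0.002, -0.995]]
ft_force: [-0.6, -0.1, -0.8]
opening: 0.0169
finger_force: 0.0
```

>>> carry_out([
  [-0.6,0.8,0.6,0,0,0,0],
  [-0.6,0.8,0.6,0,0,0,0],
  [-0.6,0.8,0.6,0,0,0,0],
  [0,0.8,0.6,0,0,0,0],
  [0,0.8,0,0,0,0,0],
])

```text
time_s: 36.08
eef_pos: [0.3857, -0.1779, 0.2374]
orientation: [[-0.899, 0.429, -0.088], [0.427, 0.903, 0.044], [0.099, 0.002, -0.995]]
ft_force: [0.6, 0.4, -0.5]
opening: 0.0441
finger_force: 0.0
```

```bash
cat > hk.py <<'E'
from b import *
def hooks(name=None,th=None):
    p,d,ci=shot('top',name);P=cloud(d,ci);th=theta(P) if th is None else th
    B=tobin(P,th);hsv=cv2.cvtColor(p,cv2.COLOR_RGB2HSV)
    m=(hsv[...,0]>15)&(hsv[...,0]<32)&(hsv[...,1]>110)&(B[...,0]>.05)&(B[...,0]<.16)&(abs(B[...,1])<.11)&(B[...,2]>.002)&(B[...,2]<.035)
    n,l,ss,_=cv2.connectedComponentsWithStats(m.astype(np.uint8))
    for i in range(1,n):
        if ss[i,4]>60:
            q=B[l==i];q=q[np.isfinite(q).all(1)];c,sz,a=cv2.minAreaRect(q[:,:2].astype(np.float32))
            print('hook',ss[i,4],'x',q[:,0].min().round(4),q[:,0].max().round(4),'c',np.round(c,4),np.round(sz,4),round(a,1),'ymid bar',np.median(q[(q[:,0]>.09)&(q[:,0]<.11),1]).round(4),'z',np.percentile(q[:,2],[50,90]).round(4))
    return p,P
if __name__=='__main__':
    st();hooks('t6.png')
    from tr import *
    p,P=trays();cart(P,(.7025,.0063));cart(P,(.4352,-.0135))
E
python3 hk.py
```

```text
36.075 [ 0.3857 -0.1779  0.2374] [[-0.899, 0.429, -0.088], [0.427, 0.903, 0.044], [0.099, 0.002, -0.995]] F [ 0.6  0.4 -0.5] op 0.04411608882898821 0.0 [-26.4   7.9 112.5   0.   65.3 -91. ]
theta (np.int64(1713), np.float64(0.6800000000000002))
hook 288 x 0.0521 0.1439 c [0.0979 0.0715] [0.0919 0.0316] 2.0 ymid bar 0.0723 z [0.0182 0.0214]
hook 288 x 0.0535 0.1444 c [0.0989 0.001 ] [0.091  0.0317] 0.6 ymid bar 0.003 z [0.0181 0.0214]
hook 298 x 0.0532 0.1445 c [ 0.0987 -0.0684] [0.0916 0.0352] 3.5 ymid bar -0.0673 z [0.0178 0.0212]
tray [0.7022 0.0063] [0.199 0.121] yaw -0.97
tray [ 0.4353 -0.0134] [0.12 0.2 ] yaw 1.49
carton 669 ((0.7022740244865417, 0.04552806168794632), (0.05913795903325081, 0.06398041546344757), 89.36101531982422) 0.06046865467363083
carton 678 ((0.43324899673461914, 0.026419345289468765), (0.06430364400148392, 0.060155026614665985), 0.6096713542938232) 0.060663192063602156
```

View pics/t6.png

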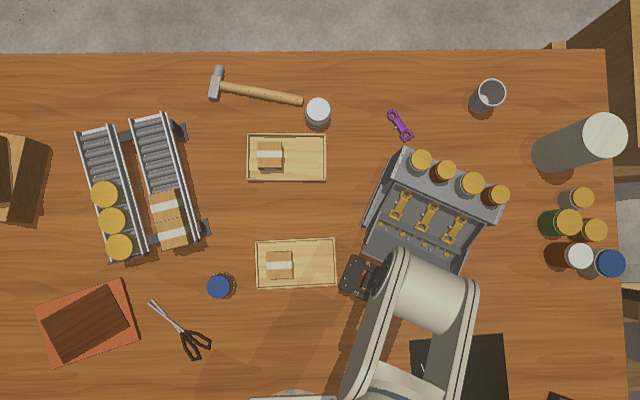

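```bash
cat > g.py <<'E'
from b import *
TH=.69;TIP=-.012
def grasp(y,tau,x=.092,z=.010,back=0):
    R=frame(YAW,tau);return binp(x,y,z,TH)+(-TIP-back)*R[:,2],R
E
python3 - <<'E'
from g import *
for b_ in(.09,0): print(b_,grasp(.001,.5,back=b_)[0].round(4))
p,R=grasp(.001,.5,back=.09)
plan((p[0],p[1],.237),frame(YAW,0),10)
plan(p,R,5,((p[0],p[1],.237),frame(YAW,0)))
E
```

```text
0.09 [ 0.5034 -0.3116  0.1547]
0 [ 0.5423 -0.3302  0.0757]
rows 10 per row [ 0.47 -0.54  0.  ] [-0.006 -0.011 -0.001] total [ 4.73 -5.38  0.02] [-0.058 -0.115 -0.005]
rows 5 per row [ 0.    0.   -0.66] [-0.055 -0.115  0.   ] total [ 0.    0.   -3.29] [-0.275 -0.574  0.   ]
```

>>> carry_out([
  [0.95,-1,0,-0.01,-0.02,0,-0.1],
  [0.95,-1,0,-0.01,-0.02,0,-0.1],
  [0.95,-1,0,-0.01,-0.02,0,-0.1],
  [0.95,-1,0,-0.01,-0.02,0,-0.1],
  [0.93,-1,0,-0.01,-0.02,0,-0.1],
])

```text
time_s: 36.8
eef_pos: [0.5041, -0.3048, 0.2355]
orientation: [[-0.903, 0.429, -0.012], [0.429, 0.903, 0.006], [0.014, 0.0, -1.0]]
ft_force: [-0.0, -0.2, 0.8]
opening: 0.0399
finger_force: 0.0
```

>>> carry_out([
  [0,-0.38,-0.4,-0.04,-0.09,0,-0.1],
  [0,0,-0.4,-0.04,-0.09,0,-0.1],
  [0,0,-0.4,-0.04,-0.09,0,-0.1],
  [0,0,-0.4,-0.04,-0.09,0,-0.1],
  [0,0,-0.4,-0.04,-0.09,0,-0.1],
])

```text
time_s: 37.42
eef_pos: [0.5033, -0.3135, 0.1856]
orientation: [[-0.84, 0.427, 0.335], [0.4, 0.904, -0.149], [-0.367, 0.009, -0.93]]
ft_force: [0.0, 0.8, -0.5]
opening: 0.0392
finger_force: 0.0
```

```bash
python3 - <<'E'
from g import *
st();theta()
for tau in(.4,.5):
    p,R=grasp(.001,tau,back=.09);plan(p,R,5)
E
```

```text
37.425 [ 0.5033 -0.3135  0.1856] [[-0.84, 0.427, 0.335], [0.4, 0.904, -0.149], [-0.367, 0.009, -0.93]] F [ 0.   0.8 -0.5] op 0.039196298855564964 0.0 [ -35.3   15.6  114.     8.5   29.5 -106.6]
theta (np.int64(1270), np.float64(0.6850000000000002))
rows 5 per row [ 0.07 -0.02 -0.2 ] [-0.005 -0.005 -0.001] total [ 0.36 -0.11 -1.  ] [-0.027 -0.026 -0.006]
rows 5 per row [ 0.02  0.   -0.23] [-0.016 -0.028 -0.001] total [ 0.11  0.01 -1.13] [-0.081 -0.141 -0.007]
```

>>> carry_out([
  [0.07,-0.02,-0.2,-0.005,-0.005,0,-0.1],
  [0.07,-0.02,-0.2,-0.005,-0.005,0,-0.1],
  [0.07,-0.02,-0.2,-0.005,-0.005,0,-0.1],
  [0.07,-0.02,-0.2,-0.005,-0.005,0,-0.1],
  [0.07,-0.02,-0.2,-0.005,-0.005,0,-0.1],
])

```text
time_s: 38.1
eef_pos: [0.5122, -0.3155, 0.1605]
orientation: [[-0.833, 0.427, 0.352], [0.393, 0.904, -0.166], [-0.389, 0.0, -0.921]]
ft_force: [0.4, -0.7, 0.8]
opening: 0.0393
finger_force: 0.0
```

>>> carry_out([
  [0.25,-0.12,-0.66,0,0,0,-0.1],
  [0.25,-0.12,-0.66,0,0,0,-0.1],
  [0.25,-0.12,-0.66,0,0,0,-0.1],
  [0,0,0,0,0,0,-0.1],
  [0,0,0,0,0,0,-0.1],
])

```text
time_s: 38.72
eef_pos: [0.5306, -0.3245, 0.1111]
orientation: [[-0.833, 0.427, 0.351], [0.394, 0.904, -0.165], [-0.388, 0.001, -0.922]]
ft_force: [0.6, -0.5, 1.3]
opening: 0.0394
finger_force: 0.0
```

```bash
python3 - <<'E'
from g import *
st()
p,R=grasp(.001,.4,z=.0105);plan(p,R,5)
w,d,ci=shot('wrist','w2.png')
E
```

```text
38.725 [ 0.5306 -0.3245  0.1111] [[-0.833, 0.427, 0.351], [0.394, 0.904, -0.165], [-0.388, 0.001, -0.922]] F [ 0.6 -0.5  1.3] op 0.03939837822415237 0.0 [ -34.4   24.7  114.    10.9   19.1 -108.8]
rows 5 per row [ 0.08 -0.04 -0.28] [-0.    -0.    -0.001] total [ 0.42 -0.21 -1.42] [-0.001 -0.001 -0.006]
```

View pics/w2.png

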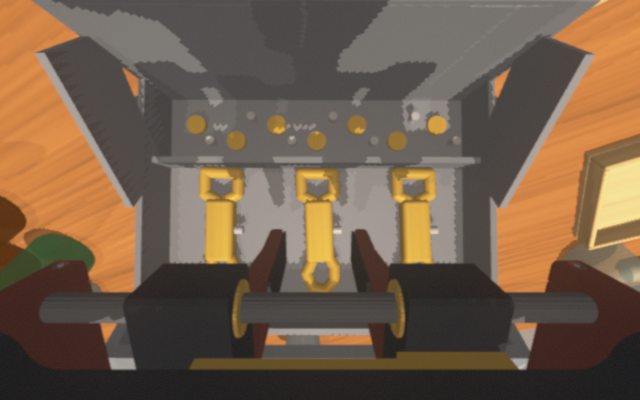

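>>> carry_out([
  [0.1,-0.05,-0.35,0,0,0,-0.1],
  [0.1,-0.05,-0.35,0,0,0,-0.1],
  [0.1,-0.05,-0.35,0,0,0,-0.1],
  [0.08,-0.04,-0.25,0,0,0,-0.1],
  [0.04,-0.02,-0.1,0,0,0,-0.1],
])

```text
time_s: 39.4
eef_pos: [0.541, -0.3297, 0.0756]
orientation: [[-0.833, 0.427, 0.351], [0.394, 0.904, -0.165], [-0.388, 0.001, -0.922]]
ft_force: [0.2, -0.3, 0.5]
opening: 0.0397
finger_force: 0.0
```

>>> carry_out([
  [0,0,0,0,0,0,-0.1],
  [0,0,0,0,0,0,-1],
  [0,0,0,0,0,0,-1],
  [0,0,0,0,0,0,-1],
  [0,0,0,0,0,0,-1],
], grip_force=35)

```text
time_s: 40.02
eef_pos: [0.5412, -0.3298, 0.0766]
orientation: [[-0.833, 0.427, 0.352], [0.394, 0.904, -0.166], [-0.389, 0.0, -0.921]]
ft_force: [-2.0, 0.1, 2.2]
opening: 0.0195
finger_force: 34.9
```

```bash
python3 - <<'E'
from g import *
st()
p,R=grasp(.001,.4,z=.0105);plan(p,R,1)
E
```

```text
40.025 [ 0.5412 -0.3298  0.0766] [[-0.833, 0.427, 0.352], [0.394, 0.904, -0.166], [-0.389, 0.0, -0.921]] F [-2.   0.1  2.2] op 0.01948395899965008 34.89419996738434 [ -34.2   29.   113.2   13.1   15.5 -110.9]
rows 1 per row [-0.    0.01 -0.04] [-0.001 -0.    -0.006] total [-0.    0.01 -0.04] [-0.001 -0.    -0.006]
```

>>> carry_out([
  [-0.12,0.06,0.33,0,0,0,-1],
  [-0.2,0.1,0.5,0,0,0,-1],
  [-0.25,0.12,0.66,0,0,0,-1],
  [-0.25,0.12,0.66,0,0,0,-1],
  [-0.25,0.12,0.66,0,0,0,-1],
])

```text
time_s: 40.65
eef_pos: [0.5139, -0.3165, 0.1479]
orientation: [[-0.833, 0.427, 0.352], [0.394, 0.904, -0.166], [-0.389, 0.0, -0.921]]
ft_force: [-0.2, -0.4, -0.5]
opening: 0.0195
finger_force: 34.9
```

>>> carry_out([
  [-0.2,0.1,0.8,0,0,0,-1],
  [-0.2,0.1,0.8,0.04,0.09,0,-1],
  [-0.2,0.1,0.6,0.04,0.09,0,-1],
  [0,0,0.4,0.04,0.09,0,-1],
  [0,0,0,0.04,0.09,0,-1],
])

```text
time_s: 41.28
eef_pos: [0.4995, -0.3096, 0.2139]
orientation: [[-0.901, 0.426, 0.078], [0.424, 0.904, -0.045], [-0.09, -0.007, -0.996]]
ft_force: [0.3, -0.0, -1.2]
opening: 0.0195
finger_force: 34.9
```

```bash
python3 - <<'E'
from hk import *
from tr import *
st();p,P=hooks(th=.685);trays();cart(P,(.4352,-.0135))
E
```

```text
41.275 [ 0.4995 -0.3096  0.2139] [[-0.901, 0.426, 0.078], [0.424, 0.904, -0.045], [-0.09, -0.007, -0.996]] F [ 0.3 -0.  -1.2] op 0.019491015403080247 34.88988161087036 [-33.1  18.5 101.8   0.4  54.6 -98.1]
hook 288 x 0.0513 0.1449 c [0.0978 0.0716] [0.0947 0.0321] 2.7 ymid bar 0.072 z [0.0179 0.0215]
tray [0.7024 0.0065] [0.2  0.12] yaw -1.22
tray [ 0.4367 -0.0236] [0.12 0.2 ] yaw 1.64
carton 672 ((0.4353635311126709, 0.016817286610603333), (0.06012609601020813, 0.06436116248369217), 89.42996978759766) 0.060599345252722814
```

```bash
cat >> g.py <<'E'
def place(tc,tyaw,yo=-.045,tilt=-.29,up=0,h=.0115):
    R=frame(tyaw,tilt);c,s=np.cos(np.radians(tyaw)),np.sin(np.radians(tyaw))
    q=np.array([tc[0]-.0065*c-yo*s,tc[1]-.0065*s+yo*c,h+up]);return q-TIP*R[:,2],R
E
python3 - <<'E'
from g import *
p,R=place((.4367,-.0236),1.6,up=.16);print(p);plan(p,R,15)
E
```

```text
[ 0.42802892 -0.06885976  0.16000107]
rows 15 per row [-0.19  0.64 -0.14] [0.007 0.032 0.039] total [-2.9   9.64 -2.12] [0.109 0.478 0.587]
```

>>> carry_out([
  [-0.19,0.64,0,0.007,0.032,0.039,-1],
  [-0.19,0.64,0,0.007,0.032,0.039,-1],
  [-0.19,0.64,0,0.007,0.032,0.039,-1],
  [-0.19,0.64,0,0.007,0.032,0.039,-1],
  [-0.19,0.64,0,0.007,0.032,0.039,-1],
])

```text
time_s: 42.0
eef_pos: [0.4753, -0.228, 0.2116]
orientation: [[-0.959, 0.279, -0.044], [0.279, 0.96, -0.014], [0.039, -0.025, -0.999]]
ft_force: [0.1, -0.7, -1.7]
opening: 0.0193
finger_force: 34.9
```

>>> carry_out([
  [-0.19,0.64,0,0.007,0.032,0.039,-1],
  [-0.19,0.64,0,0.007,0.032,0.039,-1],
  [-0.19,0.64,0,0.007,0.032,0.039,-1],
  [-0.19,0.64,0,0.007,0.032,0.039,-1],
  [-0.19,0.64,0,0.007,0.032,0.039,-1],
])

```text
time_s: 42.62
eef_pos: [0.4516, -0.1482, 0.2116]
orientation: [[-0.978, 0.126, -0.168], [0.128, 0.992, -0.003], [0.167, -0.024, -0.986]]
ft_force: [-0.2, 0.6, -0.3]
opening: 0.0195
finger_force: 34.9
```

>>> carry_out([
  [-0.19,0.64,-0.5,0.007,0.032,0.039,-1],
  [-0.19,0.64,-0.5,0.007,0.032,0.039,-1],
  [-0.19,0.64,-0.5,0.007,0.032,0.039,-1],
  [-0.19,0.64,-0.5,0.007,0.032,0.039,-1],
  [-0.19,0.64,0,0.007,0.032,0.039,-1],
])

```text
time_s: 43.25
eef_pos: [0.427, -0.0681, 0.1605]
orientation: [[-0.956, -0.029, -0.292], [-0.027, 1.0, -0.011], [0.292, -0.002, -0.956]]
ft_force: [-0.0, -0.8, -1.5]
opening: 0.0196
finger_force: 34.9
```

```bash
python3 - <<'E'
from g import *
from tr import *
st();p,P=trays();cart(P,(.4352,-.0235))
p,R=place((.4367,-.0236),1.6,up=.03);plan(p,R,5)
p2,R=place((.4367,-.0236),1.6);plan(p2,R,5,(p,R))
E
```

```text
43.25 [ 0.427  -0.0681  0.1605] [[-0.956, -0.029, -0.292], [-0.027, 1.0, -0.011], [0.292, -0.002, -0.956]] F [-0.  -0.8 -1.5] op 0.019615594180995337 34.88991558551788 [ -8.4  21.  108.7  -3.3  67.1 -98.3]
tray [0.7024 0.0065] [0.199 0.12 ] yaw -1.2
tray [0.4352 0.0598] [0.037 0.121] yaw 87.1
carton 126 ((0.4356406331062317, 0.01645490899682045), (0.06195196509361267, 0.06051956117153168), 1.2964493036270142) 0.06062904415516546
rows 5 per row [ 0.01 -0.02 -1.05] [ 0.    -0.002 -0.001] total [ 0.04 -0.08 -5.24] [ 0.002 -0.009 -0.003]
rows 5 per row [ 0.    0.   -0.24] [0. 0. 0.] total [ 0.   0.  -1.2] [0. 0. 0.]
```

>>> carry_out([
  [0.04,-0.08,-1,0,0,0,-1],
  [0,0,-1,0,0,0,-1],
  [0,0,-1,0,0,0,-1],
  [0,0,-1,0,0,0,-1],
  [0,0,-1,0,0,0,-1],
])

```text
time_s: 43.92
eef_pos: [0.4298, -0.0712, 0.0362]
orientation: [[-0.957, -0.027, -0.287], [-0.025, 1.0, -0.011], [0.288, -0.003, -0.958]]
ft_force: [-0.1, -0.1, -0.1]
opening: 0.0193
finger_force: 34.9
```

>>> carry_out([
  [0,0,-0.4,0,0,0,-1],
  [0,0,-0.4,0,0,0,-1],
  [0,0,-0.3,0,0,0,-1],
  [0,0,-0.2,0,0,0,-1],
  [0,0,0,0,0,0,-1],
])

```text
time_s: 44.55
eef_pos: [0.4291, -0.0713, 0.004]
orientation: [[-0.957, -0.027, -0.289], [-0.025, 1.0, -0.011], [0.289, -0.003, -0.957]]
ft_force: [-0.1, -0.0, -0.3]
opening: 0.0196
finger_force: 34.9
```

```bash
python3 - <<'E'
from g import *
st();p,R=place((.4367,-.0236),1.6);plan(p,R,5)
E
```

```text
44.55 [ 0.4291 -0.0713  0.004 ] [[-0.957, -0.027, -0.289], [-0.025, 1.0, -0.011], [0.289, -0.003, -0.957]] F [-0.1 -0.  -0.3] op 0.019646947038532498 34.88990306854248 [ -8.7  36.5 111.5  -4.1  48.6 -97. ]
rows 5 per row [-0.01  0.02 -0.03] [ 0.001 -0.001  0.   ] total [-0.04  0.1  -0.16] [ 0.004 -0.004  0.001]
```

Lower the last ~3 mm, release, rise, check.

>>> carry_out([
  [0,0.08,-0.1,0,0,0,-1],
  [0,0,-0.06,0,0,0,-1],
  [0,0,0,0,0,0,-0.2],
  [0,0,0,0,0,0,-0.2],
  [0,0,0,0,0,0,-0.2],
])

```text
time_s: 45.18
eef_pos: [0.4292, -0.0693, 0.0001]
orientation: [[-0.957, -0.027, -0.288], [-0.025, 1.0, -0.011], [0.288, -0.003, -0.957]]
ft_force: [-0.5, 0.1, -0.8]
opening: 0.0347
finger_force: 0.0
```

>>> carry_out([
  [0.1,0,0.4,0,0,0,-0.2],
  [0.2,0,0.9,0,0,0,-0.2],
  [0.2,0,0.9,0,0,0,-0.2],
  [0,0,1,0,0,0,-0.1],
  [0,0,1,0,0,0,-0.1],
])

```text
time_s: 45.8
eef_pos: [0.4419, -0.0693, 0.1065]
orientation: [[-0.957, -0.027, -0.288], [-0.025, 1.0, -0.011], [0.288, -0.003, -0.958]]
ft_force: [-0.2, -0.0, -0.9]
opening: 0.0391
finger_force: 0.0
```

>>> carry_out([
  [0,-1,1,0,0,0,-0.1],
  [0.3,-1,1,0,-0.06,-0.06,-0.1],
  [0.3,-1,1,0,-0.06,-0.06,-0.1],
  [0.3,-1,0,0,-0.06,-0.06,-0.1],
  [0.3,-1,0,0,-0.06,-0.06,-0.1],
])

```text
time_s: 46.42
eef_pos: [0.4721, -0.1952, 0.1814]
orientation: [[-0.982, 0.162, -0.099], [0.161, 0.987, 0.026], [0.102, 0.009, -0.995]]
ft_force: [1.0, 0.3, -1.0]
opening: 0.0399
finger_force: 0.0
```

```bash
cat >> tr.py <<'E'
def brass(p,P,c):
    hsv=cv2.cvtColor(p,cv2.COLOR_RGB2HSV);H=P[...,2]
    m=(hsv[...,0]>18)&(hsv[...,0]<30)&(hsv[...,1]>150)&(abs(P[...,0]-c[0])<.055)&(abs(P[...,1]-c[1])<.095)&(H<.04)&(H>.006)
    n,l,s,_=cv2.connectedComponentsWithStats(m.astype(np.uint8))
    for i in range(1,n):
        if s[i,4]>50: q=P[l==i];print('brass',s[i,4],cv2.minAreaRect(q[:,:2].astype(np.float32)),np.percentile(q[:,2],[5,50,95]).round(4))
E
python3 - <<'E'
from g import *
from tr import *
st();p,P=trays('t7.png');cart(P,(.4352,-.0235));brass(p,P,(.4367,-.0236))
q,R=grasp(-.068,.4,z=.0105,back=.09);print(q)
plan((q[0],q[1],.235),frame(YAW,0),10)
plan(q,R,10,((q[0],q[1],.235),frame(YAW,0)))
E
```

```text
46.425 [ 0.4721 -0.1952  0.1814] [[-0.982, 0.162, -0.099], [0.161, 0.987, 0.026], [0.102, 0.009, -0.995]] F [ 1.   0.3 -1. ] op 0.03986180931677307 0.0 [ -23.2   19.6  105.1   -1.    61.  -103.4]
tray [0.7024 0.0065] [0.199 0.12 ] yaw -1.23
tray [ 0.4368 -0.0237] [0.12 0.2 ] yaw 1.67
carton 670 ((0.4353189170360565, 0.01692192256450653), (0.060209162533283234, 0.06464271247386932), 89.2416763305664) 0.06054338146379634
brass 182 ((0.43880361318588257, -0.07006745040416718), (0.08784878998994827, 0.02813434600830078), 0.8869934678077698) [0.0121 0.0162 0.0211]
[ 0.47965994 -0.37676358  0.15850226]
rows 10 per row [ 0.03 -0.72  0.21] [-0.005 -0.012 -0.036] total [ 0.29 -7.17  2.14] [-0.048 -0.118 -0.357]
rows 10 per row [ 0.    0.   -0.31] [-0.022 -0.046 -0.   ] total [ 0.    0.   -3.06] [-0.22  -0.459 -0.   ]
```

View pics/t7.png

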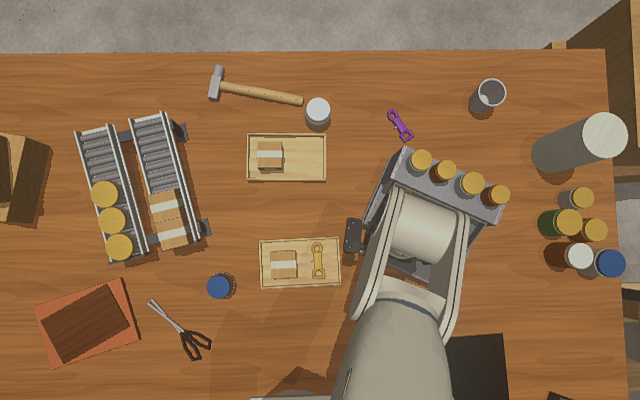

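```bash
python3 - <<'E'
from g import *
q,R=grasp(.0715,.4,z=.0105,back=.09);print(q)
plan((q[0],q[1],.235),frame(YAW,0),5)
plan(q,R,5,((q[0],q[1],.235),frame(YAW,0)))
E
```

```text
[ 0.53982609 -0.25090539  0.15850226]
rows 5 per row [ 0.54 -0.43  0.43] [-0.01  -0.024 -0.071] total [ 2.69 -2.13  2.14] [-0.048 -0.118 -0.357]
rows 5 per row [ 0.    0.   -0.61] [-0.044 -0.092 -0.   ] total [ 0.    0.   -3.06] [-0.22  -0.459 -0.   ]
```

>>> carry_out([
  [0.54,-0.43,0.43,-0.01,-0.024,-0.071,-0.18],
  [0.54,-0.43,0.43,-0.01,-0.024,-0.071,-0.18],
  [0.54,-0.43,0.43,-0.01,-0.024,-0.071,-0.18],
  [0.54,-0.43,0.43,-0.01,-0.024,-0.071,-0.18],
  [0.54,-0.43,0.43,-0.01,-0.024,-0.071,-0.18],
])

```text
time_s: 47.1
eef_pos: [0.5393, -0.2479, 0.2347]
orientation: [[-0.904, 0.427, -0.003], [0.427, 0.904, 0.001], [0.003, 0.0, -1.0]]
ft_force: [-0.3, -0.8, -1.2]
opening: 0.0362
finger_force: 0.0
```

>>> carry_out([
  [0,0,-0.61,-0.044,-0.092,0,-0.18],
  [0,0,-0.61,-0.044,-0.092,0,-0.18],
  [0,0,-0.61,-0.044,-0.092,0,-0.18],
  [0,0,-0.61,-0.044,-0.092,0,-0.18],
  [0,0,-0.61,-0.044,-0.092,0,-0.18],
])

```text
time_s: 47.72
eef_pos: [0.5391, -0.2476, 0.158]
orientation: [[-0.834, 0.426, 0.351], [0.392, 0.905, -0.168], [-0.389, -0.002, -0.921]]
ft_force: [-1.2, -0.8, -0.1]
opening: 0.036
finger_force: 0.0
```

>>> carry_out([
  [0,0,0,0,0,0,-0.18],
  [0,0,0,0,0,0,-0.18],
  [0,0,0,0,0,0,-0.18],
  [0,0,0,0,0,0,-0.18],
  [0,0,0,0,0,0,-0.18],
])

```text
time_s: 48.35
eef_pos: [0.5394, -0.2481, 0.1579]
orientation: [[-0.834, 0.427, 0.349], [0.393, 0.904, -0.167], [-0.387, -0.002, -0.922]]
ft_force: [0.2, -0.9, 0.0]
opening: 0.0362
finger_force: 0.0
```

```bash
python3 - <<'E'
from g import *
st()
q,R=grasp(.0715,.4,z=.0105,back=.035);plan(q,R,5)
E
```

```text
48.35 [ 0.5394 -0.2481  0.1579] [[-0.834, 0.427, 0.349], [0.393, 0.904, -0.167], [-0.387, -0.002, -0.922]] F [ 0.2 -0.9  0. ] op 0.03622011110115463 0.0 [-25.9  18.  116.    0.4  23.3 -91. ]
rows 5 per row [ 0.16 -0.1  -0.4 ] [ 0.    -0.001 -0.001] total [ 0.79 -0.48 -2.  ] [ 0.001 -0.005 -0.007]
```

>>> carry_out([
  [0.16,-0.1,-0.4,0,0,0,-0.18],
  [0.16,-0.1,-0.4,0,0,0,-0.18],
  [0.16,-0.1,-0.4,0,0,0,-0.18],
  [0.16,-0.1,-0.4,0,0,0,-0.18],
  [0.16,-0.1,-0.4,0,0,0,-0.18],
])

```text
time_s: 48.98
eef_pos: [0.5593, -0.2606, 0.1066]
orientation: [[-0.835, 0.427, 0.348], [0.393, 0.904, -0.167], [-0.386, -0.002, -0.922]]
ft_force: [-0.6, -0.3, -0.3]
opening: 0.036
finger_force: 0.0
```

>>> carry_out([
  [0,0,0,0,0,0,-0.18],
  [0,0,0,0,0,0,-0.18],
  [0,0,0,0,0,0,-0.18],
  [0,0,0,0,0,0,-0.18],
  [0,0,0,0,0,0,-0.18],
])

```text
time_s: 49.6
eef_pos: [0.5592, -0.2605, 0.1079]
orientation: [[-0.834, 0.427, 0.349], [0.392, 0.904, -0.167], [-0.387, -0.002, -0.922]]
ft_force: [0.6, -1.1, -0.4]
opening: 0.0358
finger_force: 0.0
```

```bash
python3 - <<'E'
from g import *
st()
q,R=grasp(.0715,.4,z=.0105);plan(q,R,5)
E
```

```text
49.6 [ 0.5592 -0.2605  0.1079] [[-0.834, 0.427, 0.349], [0.392, 0.904, -0.167], [-0.387, -0.002, -0.922]] F [ 0.6 -1.1 -0.4] op 0.03584726677089209 0.0 [-26.2  24.7 114.7   0.8  17.8 -91.7]
rows 5 per row [ 0.1  -0.04 -0.26] [ 0.    -0.001 -0.001] total [ 0.49 -0.22 -1.29] [ 0.001 -0.004 -0.007]
```

>>> carry_out([
  [0.13,-0.05,-0.33,0,0,0,-0.18],
  [0.12,-0.05,-0.33,0,0,0,-0.18],
  [0.12,-0.05,-0.33,0,0,0,-0.18],
  [0.08,-0.04,-0.2,0,0,0,-0.18],
  [0.04,-0.02,-0.08,0,0,0,-0.18],
])

```text
time_s: 50.22
eef_pos: [0.5713, -0.2657, 0.0751]
orientation: [[-0.835, 0.427, 0.348], [0.393, 0.904, -0.166], [-0.386, -0.002, -0.923]]
ft_force: [0.3, -0.1, 0.7]
opening: 0.0363
finger_force: 0.0
```

>>> carry_out([
  [0,0,0,0,0,0,-0.18],
  [0,0,0,0,0,0,-1],
  [0,0,0,0,0,0,-1],
  [0,0,0,0,0,0,-1],
  [0,0,0,0,0,0,-1],
])

```text
time_s: 50.85
eef_pos: [0.5714, -0.2658, 0.0761]
orientation: [[-0.834, 0.427, 0.349], [0.393, 0.904, -0.167], [-0.387, -0.002, -0.922]]
ft_force: [-2.0, 1.1, 3.2]
opening: 0.0197
finger_force: 35.0
```

```bash
python3 - <<'E'
from g import *
st()
q,R=grasp(.0715,.4,z=.0105);plan(q,R,1)
E
```

```text
50.85 [ 0.5714 -0.2658  0.0761] [[-0.834, 0.427, 0.349], [0.393, 0.904, -0.167], [-0.387, -0.002, -0.922]] F [-2.   1.1  3.2] op 0.01969423223011491 34.98622119426727 [-26.1  28.8 113.7   0.9  14.7 -91.7]
rows 1 per row [ 0.   -0.01 -0.02] [ 0.001 -0.005 -0.007] total [ 0.   -0.01 -0.02] [ 0.001 -0.005 -0.007]
```

>>> carry_out([
  [-0.12,0.06,0.33,0,0,0,-1],
  [-0.2,0.1,0.5,0,0,0,-1],
  [-0.25,0.12,0.66,0,0,0,-1],
  [-0.25,0.12,0.66,0,0,0,-1],
  [-0.25,0.12,0.66,0,0,0,-1],
])

```text
time_s: 51.48
eef_pos: [0.5441, -0.2525, 0.1474]
orientation: [[-0.834, 0.427, 0.349], [0.392, 0.904, -0.167], [-0.387, -0.002, -0.922]]
ft_force: [0.8, -0.6, 0.2]
opening: 0.0196
finger_force: 35.0
```

>>> carry_out([
  [-0.2,0.1,0.8,0,0,0,-1],
  [-0.2,0.1,0.8,0.04,0.09,0,-1],
  [-0.2,0.1,0.6,0.04,0.09,0,-1],
  [0,0,0.4,0.04,0.09,0,-1],
  [0,0,0,0.04,0.09,0,-1],
])

```text
time_s: 52.1
eef_pos: [0.5298, -0.2454, 0.2134]
orientation: [[-0.902, 0.425, 0.076], [0.423, 0.905, -0.046], [-0.088, -0.009, -0.996]]
ft_force: [-0.4, 0.6, -1.0]
opening: 0.0196
finger_force: 35.0
```

```bash
python3 - <<'E'
from hk import *
from tr import *
from g import *
st();p,P=trays()
p,R=place((.7024,.0065),-1.2,tilt=-.22,up=.16,h=.0145);print(p);plan(p,R,15)
E
```

```text
52.1 [ 0.5298 -0.2454  0.2134] [[-0.902, 0.425, 0.076], [0.423, 0.905, -0.046], [-0.088, -0.009, -0.996]] F [-0.4  0.6 -1. ] op 0.019649108337012416 34.98434007167816 [-25.8  18.3 102.2  -0.6  54.5 -90.3]
tray [0.7021 0.0064] [0.2  0.12] yaw -0.95
tray [ 0.4367 -0.0236] [0.12 0.2 ] yaw 1.66
[ 0.69234084 -0.03829916  0.16278923]
rows 15 per row [ 0.43  0.55 -0.13] [0.007 0.025 0.035] total [ 6.45  8.31 -2.02] [0.101 0.38  0.526]
```

>>> carry_out([
  [0.43,0.55,0,0.007,0.025,0.035,-1],
  [0.43,0.55,0,0.007,0.025,0.035,-1],
  [0.43,0.55,0,0.007,0.025,0.035,-1],
  [0.43,0.55,0,0.007,0.025,0.035,-1],
  [0.43,0.55,0,0.007,0.025,0.035,-1],
])

```text
time_s: 52.78
eef_pos: [0.5841, -0.1752, 0.2109]
orientation: [[-0.956, 0.293, -0.02], [0.293, 0.956, -0.014], [0.015, -0.019, -1.0]]
ft_force: [0.2, -0.2, -0.5]
opening: 0.0199
finger_force: 35.0
```

>>> carry_out([
  [0.43,0.55,0,0.007,0.025,0.035,-1],
  [0.43,0.55,0,0.007,0.025,0.035,-1],
  [0.43,0.55,0,0.007,0.025,0.035,-1],
  [0.43,0.55,0,0.007,0.025,0.035,-1],
  [0.43,0.55,0,0.007,0.025,0.035,-1],
])

```text
time_s: 53.4
eef_pos: [0.6378, -0.1069, 0.211]
orientation: [[-0.98, 0.158, -0.118], [0.159, 0.987, 0.004], [0.117, -0.014, -0.993]]
ft_force: [0.8, 0.1, 0.1]
opening: 0.02
finger_force: 35.0
```

>>> carry_out([
  [0.43,0.55,-0.5,0.007,0.025,0.035,-1],
  [0.43,0.55,-0.5,0.007,0.025,0.035,-1],
  [0.43,0.55,-0.5,0.007,0.025,0.035,-1],
  [0.43,0.55,-0.5,0.007,0.025,0.035,-1],
  [0.43,0.55,0,0.007,0.025,0.035,-1],
])

```text
time_s: 54.02
eef_pos: [0.6906, -0.038, 0.1589]
orientation: [[-0.976, 0.021, -0.218], [0.019, 1.0, 0.009], [0.218, 0.004, -0.976]]
ft_force: [-0.1, 0.0, -0.7]
opening: 0.0196
finger_force: 35.0
```

>>> carry_out([
  [0,0,-0.8,0,0,0,-1],
  [0,0,-0.8,0,0,0,-1],
  [0,0,-0.8,0,0,0,-1],
  [0,0,-0.4,0,0,0,-1],
  [0,0,0,0,0,0,-1],
])

```text
time_s: 54.65
eef_pos: [0.6902, -0.0393, 0.09]
orientation: [[-0.976, 0.023, -0.216], [0.022, 1.0, 0.009], [0.216, 0.004, -0.976]]
ft_force: [-0.5, -0.1, -0.1]
opening: 0.0199
finger_force: 35.0
```

```bash
python3 - <<'E'
from tr import *
from g import *
st();p,P=trays();cart(P,(.7024,.0065))
p,R=place((.7023,.0065),-1.1,tilt=-.22,h=.0145);plan(p,R,5)
E
```

```text
54.65 [ 0.6902 -0.0393  0.09  ] [[-0.976, 0.023, -0.216], [0.022, 1.0, 0.009], [0.216, 0.004, -0.976]] F [-0.5 -0.1 -0.1] op 0.019890106423382757 34.98435974121094 [ -4.1  43.3  77.9  -0.4  71.3 -92.6]
tray [0.704  0.0883] [0.038 0.12 ] yaw 85.45
carton 135 ((0.7027108073234558, 0.06858876347541809), (0.012769656255841255, 0.0634555071592331), 88.68295288085938) 0.060508609914373235
rows 5 per row [ 0.01  0.01 -0.71] [-0.001  0.001  0.001] total [ 0.06  0.04 -3.53] [-0.005  0.005  0.005]
```

>>> carry_out([
  [0.06,0.04,-0.8,0,0,0,-1],
  [0,0,-0.8,0,0,0,-1],
  [0,0,-0.8,0,0,0,-1],
  [0,0,-0.6,0,0,0,-1],
  [0,0,-0.3,0,0,0,-1],
])

```text
time_s: 55.32
eef_pos: [0.6917, -0.0379, 0.0069]
orientation: [[-0.976, 0.023, -0.216], [0.021, 1.0, 0.009], [0.216, 0.004, -0.976]]
ft_force: [-0.1, -0.5, -0.1]
opening: 0.0198
finger_force: 35.0
```

>>> carry_out([
  [0,0,-0.15,0,0,0,-1],
  [0,0,-0.06,0,0,0,-1],
  [0,0,0,0,0,0,-0.2],
  [0,0,0,0,0,0,-0.2],
  [0,0,0,0,0,0,-0.2],
])

```text
time_s: 55.95
eef_pos: [0.6926, -0.038, 0.0038]
orientation: [[-0.977, 0.023, -0.213], [0.021, 1.0, 0.009], [0.214, 0.004, -0.977]]
ft_force: [0.0, -0.4, 1.0]
opening: 0.035
finger_force: 0.0
```

>>> carry_out([
  [0.1,0,0.4,0,0,0,-0.2],
  [0.15,0,0.9,0,0,0,-0.2],
  [0.15,0,0.9,0,0,0,-0.2],
  [0,0,1,0,0,0,-0.2],
  [0,0,1,0,0,0,-1],
])

```text
time_s: 56.58
eef_pos: [0.7027, -0.038, 0.1108]
orientation: [[-0.977, 0.023, -0.213], [0.021, 1.0, 0.009], [0.213, 0.004, -0.977]]
ft_force: [0.6, -0.2, 0.2]
opening: 0.0291
finger_force: 0.0
```

>>> carry_out([
  [-1,-0.5,1,0,0,0,-1],
  [-1,-0.5,1,0,-0.05,-0.06,-1],
  [-1,-0.5,1,0,-0.05,-0.06,-1],
  [-1,-0.5,0,0,-0.05,-0.06,-1],
  [-1,-0.5,0,0,-0.05,-0.06,-1],
])

```text
time_s: 57.2
eef_pos: [0.5768, -0.1009, 0.1852]
orientation: [[-0.977, 0.209, -0.051], [0.208, 0.978, 0.034], [0.057, 0.022, -0.998]]
ft_force: [-0.5, -0.0, 0.6]
opening: 0.0002
finger_force: 0.0
```

>>> carry_out([
  [-1,-0.5,0,0,0,-0.06,-1],
  [-1,-0.5,0,0,0,-0.06,-1],
  [-1,-0.5,0,0,0,-0.06,-1],
  [-1,-0.5,0,0,0,-0.06,-1],
  [-1,-0.5,0,0,0,-0.06,-1],
])

```text
time_s: 57.82
eef_pos: [0.4516, -0.1634, 0.1845]
orientation: [[-0.901, 0.432, -0.044], [0.43, 0.902, 0.045], [0.059, 0.022, -0.998]]
ft_force: [0.7, 0.1, -0.4]
opening: 0.0006
finger_force: 0.0
```

```bash
python3 - <<'E'
from tr import *
from g import *
st();p,P=trays('t8.png');brass(p,P,(.7024,.0065));brass(p,P,(.4367,-.0236));cart(P,(.7024,.0065));cart(P,(.4367,-.0236))
th=theta(P)
# push: front corner contact on panel front face: tip back corner at bin x=-.006 , z~.095
R=frame(YAW,.15)
pre=binp(-.045,0,.09,TH)-R@np.array([-.010,0,TIP]);print('pre',pre);plan(pre+[0,0,.12],R,10)
E
```

```text
57.825 [ 0.4516 -0.1634  0.1845] [[-0.901, 0.432, -0.044], [0.43, 0.902, 0.045], [0.059, 0.022, -0.998]] F [ 0.7  0.1 -0.4] op 0.0006403712393944485 0.0 [-22.3  15.7 110.4   1.7  57.3 -87.7]
tray [0.702  0.0062] [0.2  0.12] yaw -0.78
tray [ 0.7079 -0.0359] [0.026 0.062] yaw 84.83
tray [ 0.4367 -0.0237] [0.12 0.2 ] yaw 1.67
brass 55 ((0.6770367622375488, -0.03841564804315567), (0.027941927313804626, 0.0400681272149086), 88.68879699707031) [0.0109 0.0151 0.02  ]
brass 56 ((0.4709813892841339, -0.0680290088057518), (0.025603825226426125, 0.024313131347298622), 80.79363250732422) [0.0123 0.0162 0.0204]
brass 77 ((0.42263063788414, -0.07091087102890015), (0.027757156640291214, 0.05485730245709419), 89.1627197265625) [0.0107 0.0149 0.0195]
carton 663 ((0.7021598815917969, 0.04553137719631195), (0.05885275453329086, 0.06414440274238586), 89.1152572631836) 0.060576250174205315
carton 674 ((0.4353269338607788, 0.01674063876271248), (0.06018438562750816, 0.06405925005674362), 89.79617309570312) 0.06050871661874313
theta (np.int64(1660), np.float64(0.6800000000000002))
pre [ 0.38810552 -0.25762571  0.04740833]
rows 10 per row [-0.24 -0.37 -0.07] [-0.014 -0.023  0.   ] total [-2.42 -3.75 -0.67] [-0.141 -0.231  0.001]
```

```bash
python3 - <<'E'
from g import *
st();R=frame(YAW,0);p=PV-.108*bx;p[2]=.075
plan((p[0],p[1],.18),R,5);print(p)
E
```

```text
57.875 [ 0.4486 -0.1639  0.1841] [[-0.9, 0.434, -0.046], [0.432, 0.901, 0.046], [0.062, 0.021, -0.998]] F [-2.1 -0.2 -0.9] op 7.725180868988564e-05 0.0 [-22.4  15.5 110.6   1.7  57.3 -87.7]
rows 5 per row [-0.54 -0.72 -0.03] [-0.012 -0.012  0.001] total [-2.71 -3.61 -0.16] [-0.058 -0.059  0.003]
[ 0.38096803 -0.25421365  0.075     ]
```

>>> carry_out([
  [-0.55,-0.73,0,-0.012,-0.012,0,-1],
  [-0.55,-0.73,0,-0.012,-0.012,0,-1],
  [-0.55,-0.73,0,-0.012,-0.012,0,-1],
  [-0.55,-0.73,0,-0.012,-0.012,0,-1],
  [-0.55,-0.73,0,-0.012,-0.012,0,-1],
])

```text
time_s: 58.5
eef_pos: [0.3836, -0.2548, 0.1844]
orientation: [[-0.903, 0.429, 0.004], [0.429, 0.903, -0.002], [-0.004, -0.0, -1.0]]
ft_force: [0.5, 0.4, -0.8]
opening: 0.0005
finger_force: 0.0
```

>>> carry_out([
  [0,0,-0.84,0,0,0,-1],
  [0,0,-0.84,0,0,0,-1],
  [0,0,-0.84,0,0,0,-1],
  [0,0,-0.84,0,0,0,-1],
  [0,0,-0.84,0,0,0,-1],
])

```text
time_s: 59.12
eef_pos: [0.3843, -0.2545, 0.0786]
orientation: [[-0.903, 0.43, 0.004], [0.43, 0.903, -0.002], [-0.004, -0.0, -1.0]]
ft_force: [-0.3, -0.4, -0.0]
opening: 0.0003
finger_force: 0.0
```

>>> carry_out([
  [0,0,0,0,0,0,-1],
  [0.18,-0.09,0,0,0,0,-1],
  [0.18,-0.09,0,0,0,0,-1],
  [0.18,-0.09,0,0,0,0,-1],
  [0.18,-0.09,0,0,0,0,-1],
])

```text
time_s: 59.75
eef_pos: [0.4016, -0.2632, 0.0786]
orientation: [[-0.903, 0.43, 0.002], [0.43, 0.903, -0.001], [-0.002, -0.0, -1.0]]
ft_force: [-8.7, 2.9, 7.1]
opening: 0.0003
finger_force: 5.1
```

>>> carry_out([
  [0.18,-0.09,0.05,0,0,0,-1],
  [0.18,-0.09,0.05,0,0,0,-1],
  [0.18,-0.09,0.05,0,0,0,-1],
  [0.18,-0.09,0.05,0,0,0,-1],
  [0.18,-0.09,0.05,0,0,0,-1],
])

```text
time_s: 60.38
eef_pos: [0.4198, -0.2718, 0.0838]
orientation: [[-0.903, 0.43, -0.006], [0.43, 0.903, 0.004], [0.007, 0.001, -1.0]]
ft_force: [-10.1, 5.6, 9.1]
opening: 0.0009
finger_force: 6.2
```

```bash
python3 - <<'E'
from g import *
st();theta();print(((np.array(bot.read_state()['eef_pos'])-PV)@bx).round(4))
E
```

```text
60.375 [ 0.4198 -0.2718  0.0838] [[-0.903, 0.43, -0.006], [0.43, 0.903, 0.004], [0.007, 0.001, -1.0]] F [-10.1   5.6   9.1] op 0.0008689071936365633 6.209580134600401 [-34.3  25.2 113.4  -0.   41.8 -98.8]
theta (np.int64(1950), np.float64(0.45500000000000007))
-0.0638
```

>>> carry_out([
  [0.18,-0.09,0.05,0,0,0,-1],
  [0.18,-0.09,0.05,0,0,0,-1],
  [0.18,-0.09,0.05,0,0,0,-1],
  [0.18,-0.09,0.05,0,0,0,-1],
  [0.18,-0.09,0.05,0,0,0,-1],
])

```text
time_s: 61.05
eef_pos: [0.4447, -0.2844, 0.0905]
orientation: [[-0.903, 0.43, -0.002], [0.43, 0.903, 0.002], [0.002, 0.001, -1.0]]
ft_force: [-5.6, 3.7, 5.1]
opening: 0.0007
finger_force: 3.5
```

>>> carry_out([
  [0.18,-0.09,0.05,0,0,0,-1],
  [0.18,-0.09,0.05,0,0,0,-1],
  [0.18,-0.09,0.05,0,0,0,-1],
  [0.18,-0.09,0,0,0,0,-1],
  [0,0,0,0,0,0,-1],
])

```text
time_s: 61.68
eef_pos: [0.4634, -0.2934, 0.0939]
orientation: [[-0.903, 0.43, -0.001], [0.43, 0.903, 0.001], [0.001, 0.001, -1.0]]
ft_force: [-2.5, 4.1, 0.4]
opening: 0.0005
finger_force: 1.9
```

```bash
python3 - <<'E'
from g import *
st();theta();print(((np.array(bot.read_state()['eef_pos'])-PV)@bx).round(4))
E
```

```text
61.675 [ 0.4634 -0.2934  0.0939] [[-0.903, 0.43, -0.001], [0.43, 0.903, 0.001], [0.001, 0.001, -1.0]] F [-2.5  4.1  0.4] op 0.000504673425802719 1.945360153913498 [-3.360e+01  2.730e+01  1.073e+02  1.000e-01  4.540e+01 -9.820e+01]
theta (np.int64(1205), np.float64(-0.0049999999999999975))
-0.0167
```

>>> carry_out([
  [0.09,-0.05,0,0,0,0,-1],
  [0.09,-0.05,0,0,0,0,-1],
  [0.05,-0.02,0,0,0,0,-1],
  [0,0,0,0,0,0,-1],
  [0,0,0,0,0,0,-1],
])

```text
time_s: 62.35
eef_pos: [0.4632, -0.2935, 0.0936]
orientation: [[-0.903, 0.43, -0.012], [0.43, 0.903, 0.007], [0.014, 0.002, -1.0]]
ft_force: [-22.3, 12.4, 19.6]
opening: 0.0003
finger_force: 13.1
```

>>> carry_out([
  [-0.4,0.2,0,0,0,0,-1],
  [-0.6,0.3,0,0,0,0,-1],
  [-0.8,0.4,0.2,0,0,0,-1],
  [-0.4,0.2,1,0,0,0,-1],
  [0,0,1,0,0,0,-1],
])

```text
time_s: 62.98
eef_pos: [0.4142, -0.2697, 0.15]
orientation: [[-0.903, 0.43, 0.002], [0.43, 0.903, -0.001], [-0.002, -0.0, -1.0]]
ft_force: [0.5, -0.6, -0.7]
opening: 0.0004
finger_force: 0.0
```

>>> carry_out([
  [0,-0.5,1,0,0,0,-1],
  [0,-0.5,1,0,0,0,-1],
  [0,-0.5,1,0,0,0,-1],
  [0,0,0,0,0,0,-1],
  [0,0,0,0,0,0,-1],
])

```text
time_s: 63.6
eef_pos: [0.4147, -0.3071, 0.2236]
orientation: [[-0.903, 0.43, 0.002], [0.43, 0.903, -0.001], [-0.002, 0.0, -1.0]]
ft_force: [-0.0, -0.4, 0.2]
opening: 0.0003
finger_force: 0.0
```

```bash
python3 - <<'E'
from tr import *
from g import *
st();p,P=trays('t9.png');th=theta(P);cart(P,(.7024,.0065));cart(P,(.4367,-.0236))
r=P-PV;B=np.stack([r@bx,r@by,r[...,2]],-1);m=(abs(B[...,0]+.003)<.03)&(abs(B[...,1])<.11)&(B[...,2]>.1)&(B[...,2]<.12);print('edge x',np.median(B[m][:,0]),'z',np.median(B[m][:,2]))
for c in((.7024,.0065),(.4367,-.0236)):
    brass(p,P,c)
    y0=c[1]-.045
    m=(abs(P[...,0]-c[0])<.052)&(abs(P[...,1]-y0)<.03)&(P[...,2]>.011)
    q=P[m];print(c,'hook pts',len(q),cv2.minAreaRect(q[:,:2].astype(np.float32)),[np.median(q[abs(q[:,0]-c[0]-o)<.012,2]).round(4) for o in(-.035,0,.035)])
a=np.hstack([cv2.resize(p[125:295,235:350],(400,591)),cv2.resize(p[140:270,355:515],(400,591))]);cv2.imwrite('pics/f.png',cv2.cvtColor(a,cv2.COLOR_RGB2BGR))
E
```

```text
63.6 [ 0.4147 -0.3071  0.2236] [[-0.903, 0.43, 0.002], [0.43, 0.903, -0.001], [-0.002, 0.0, -1.0]] F [-0.  -0.4  0.2] op 0.0003471581251031715 0.0 [ -37.9   14.   106.4    0.    59.5 -102.4]
tray [0.7024 0.0064] [0.199 0.12 ] yaw -1.22
tray [ 0.7036 -0.0387] [0.021 0.076] yaw 82.58
tray [ 0.4367 -0.0236] [0.12 0.2 ] yaw 1.68
tray [ 0.4403 -0.0687] [0.018 0.045] yaw 88.79
theta (np.int64(1807), np.float64(-0.009999999999999998))
carton 669 ((0.7024922370910645, 0.04554583132266998), (0.059113480150699615, 0.06455132365226746), 89.37873077392578) 0.06060969699868979
carton 673 ((0.43474581837654114, 0.01626412197947502), (0.06404028832912445, 0.06030109152197838), 1.4952590465545654) 0.060626077979434534
edge x -0.0026656868678563332 z 0.10923131845355917
brass 65 ((0.6775623559951782, -0.038555584847927094), (0.028075408190488815, 0.04052570089697838), 87.94017028808594) [0.0097 0.0154 0.0204]
(0.7024, 0.0065) hook pts 293 ((0.7023002505302429, -0.042677782475948334), (0.04069441184401512, 0.09009682387113571), 88.9615249633789) [np.float64(0.0151), np.float64(0.0177), np.float64(0.0156)]
brass 72 ((0.42255473136901855, -0.07101431488990784), (0.027698330581188202, 0.05475333705544472), 88.76680755615234) [0.0114 0.0154 0.0192]
(0.4367, -0.0236) hook pts 310 ((0.4388878047466278, -0.0687955692410469), (0.03286459669470787, 0.09223423153162003), 88.74225616455078) [np.float64(0.0146), np.float64(0.019), np.float64(0.016)]
```

View pics/f.png

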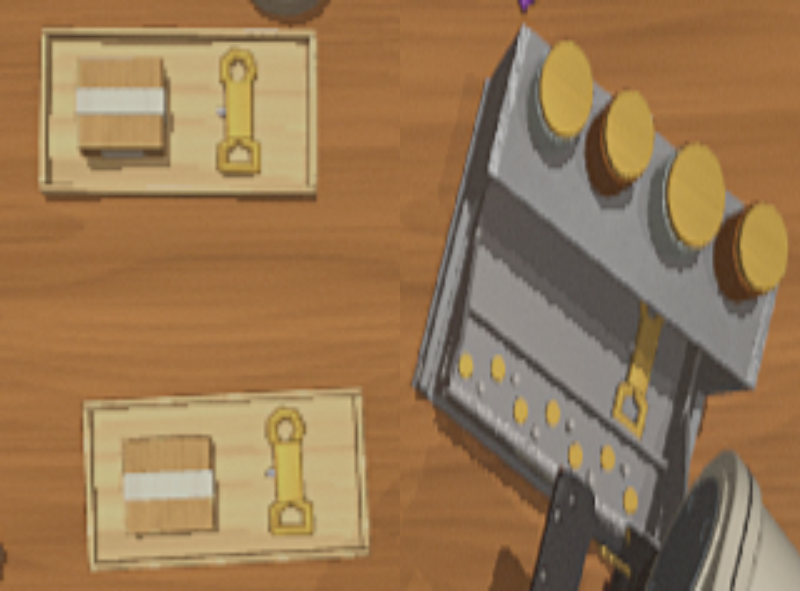

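Both trays hold one carton and one hook lying flat. The bin is shut with the spare hook inside, and the jars are standing. Handing in.

```bash
python3 -c "
from rig import bot
print(bot.job_done())"
```

```text
the job is handed in; nothing more can be done
None
```

I handed the job in at about 64 s: both trays hold one carton and one hook lying flat, the bin is shut with the spare hook inside, the two spare cartons are still in the lane, and the jars are standing.

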